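# Line up the dishes, then unlatch the carrier's hold-down bar and hold it up

### The job

Get the specimen carrier ready for me to load: first nudge the three small dishes that wait on the robot's side of it into a straight row, touching the near edge of its base board, each straight in front of its own pocket. Then pull the spring latch of the hold-down bar sideways, away from the bar, lift the bar's coupler off the ball and swing it up until it is at least 7 cm above where it sat. Do not let go: finish while the gripper still holds the bar up, steady, because it drops when released, and leave the row and everything else on the table where it is.

Things in the scene. Friction and masses are not known exactly. Their poses are not given: they have to be found in the camera images.
- carrier: Fixed specimen carrier: base board 90 x 360 mm (x, y), 12 mm thick, with a white tray of 3 empty pockets, centred at y = -35.5, 25 and 85.5 mm. Place and yaw vary. Origin: centre of its underside, on the table. x goes across it, +x roughly away from the robot (within 0.45 rad), y along it from the ball mount (-y end) to the hinge (+y end), z up. Near edge: its long edge at x = -45 mm.
- ball (a point): Centre of the steel ball (36 mm diameter, flat underside, on a 14 mm neck) fixed to the carrier at (0, -120, 51) mm in the carrier's frame. The coupler housing hides it while the bar is down.
- hinge (a point): Point on the hinge axis of the hold-down bar, fixed at (0, +140, 60) mm in the carrier's frame; the axis runs along the carrier's x, between two dark upright cheeks that reach 78 mm above the table.
- tongue: Hold-down bar, aluminium, 30 mm wide, 18 thick, underside 51 mm above the table; at its -y end, over the ball, a dark box-shaped coupler housing 54 x 64 mm, top 81 mm above the table. Origin on the hinge (= hinge), axes as the carrier's when down. Swings up about the carrier's -x, 0 to 0.7 rad, radius 260 mm to the coupler. 0.4 to 0.8 kg; falls when let go; rattles 2 mm while latched.
- coupler (a point): Point of the bar inside the coupler housing that coincides with the ball's centre (51 mm above the table) when the bar is down; it moves with the bar.
- latch (a joint): Sliding latch of the coupler, m: 0 fully in (locked under the ball, the start), 0.018 the stop, fully out. Slides along the carrier's +x; carried by the bar, swings up with it. A spring pulls it in with 4 N at 0, 10.5 N at the stop; it does not stay out. The ball is free from about 0.009: pull to 0.013 to 0.017 before lifting, and keep it out until the coupler is 20 mm up.
- handle (a point): Grip point on the latch's upright round steel post, 14 mm diameter, 108 mm above the table, 27 above the housing's top. Its axis is 50 mm from the ball's centre along the carrier's +x when the latch is in. A black round head on it, 28 mm diameter, spans 125 to 133 mm above the table. Pinch the post under the head from above, closing along the carrier's x; it can pull the latch and lift the bar.
- dish_1: Small lidded glass dish, 52 mm diameter, 29 mm high, 60 g, on the table on the carrier's -x side, 19 to 42 mm short of the near edge, roughly in front of the pocket at y = -35.5 mm (its own pocket). Origin: centre of its underside; in the row, touching the edge, it is at x = -71 mm in the carrier's frame. Slides easily when pushed; three such dishes stand side by side, about 60 mm apart.
- dish_2: A dish like dish_1, the middle one; its own pocket is the one at y = 25 mm.
- dish_3: A dish like dish_1, the one nearest the hinge end; its own pocket is the one at y = 85.5 mm.
- wide_dish: Lidded dish, 90 mm diameter, 22 mm high, on the table beyond the carrier's hinge end. Origin: centre of its underside. Not to be disturbed.
- jar: Jar, 52 mm diameter, 65 mm high, on the table on the carrier's -x side, near the ball end. Origin: centre of its underside. Not to be disturbed.
- wellplate: Flat 24-well plate, 86 x 128 x 15 mm, on the table on the carrier's +x side. Origin: centre of its underside. Not to be disturbed.
- forceps: Steel forceps, 135 mm long, 9 mm high, lying on the table on the carrier's +x side. Not to be disturbed.
- beaker: Open glass beaker, 70 mm diameter, 90 mm high, on the table on the right as the robot sees it, beyond the ball end of the carrier. Origin: centre of its underside. Not to be disturbed.
Not all that is in view belongs to the job. What is shaped like the dish_1 but yellow is not meant. What is shaped like the dish_3 but black or orange is not meant.

How it is judged:
On the way, in this order (a step that is already met when the one before it is completed fails the run):
1. the three dishes stand upright in a row, within 7 mm of the near edge and within 20 mm of their pockets' middles (x of dish_1 in the frame of carrier between -0.078 and -0.064 m and y of dish_1 in the frame of carrier between -0.0555 and -0.0155 m and height (world z) of each of dish_1, dish_2, dish_3 below 0.006 m and angle between each of dish_1, dish_2, dish_3's own z axis and vertical below 0.1 rad and x of dish_2 in the frame of carrier between -0.078 and -0.064 m and y of dish_2 in the frame of carrier between 0.005 and 0.045 m and x of dish_3 in the frame of carrier between -0.078 and -0.064 m and y of dish_3 in the frame of carrier between 0.0655 and 0.1055 m), for 0.2 s.
2. the latch is pulled out at least 9 mm while the bar is still down on the ball (value of joint latch above 0.009 m and distance between coupler and ball below 0.008 m), for 0.02 s.
3. the coupler has come at least 30 mm up off the ball (distance between coupler and ball above 0.03 m), for 0.1 s.
At the end, for the whole second after the job is handed in: In the last second the coupler is over 60 mm above its seat, the fingers bear on bar or latch with over 1 N, the bar is at rest and nothing loose touches it; the dishes stand within 7 mm of the near edge and 20 mm of their pockets' middles; nothing else moved over 30 mm (all of step 1 and height (world z) of coupler above 0.111 m and contact force between the fingers and tongue above 1 N and angular speed of tongue below 0.08 rad/s and contact force between tongue and wide_dish below 0.3 N and contact force between tongue and jar below 0.3 N and contact force between tongue and wellplate below 0.3 N and contact force between tongue and forceps below 0.3 N and contact force between tongue and beaker below 0.3 N and contact force between tongue and dish_1 below 0.3 N and contact force between tongue and dish_2 below 0.3 N and contact force between tongue and dish_3 below 0.3 N and distance of each of wide_dish, jar, wellplate, forceps, beaker from where it was at the start of the episode below 0.03 m); the arm keeps its last pose, push and grip.
It fails at once if a small dish is tipped over (angle between any of dish_1, dish_2, dish_3's own z axis and vertical above 0.5 rad).
It fails at once if something else on the table is pushed by more than 30 mm (distance of any of wide_dish, jar, wellplate, forceps, beaker from where it was at the start of the episode above 0.03 m).
It also fails if it takes over 58 s, if anything falls off the work surface, if the arm or the gripper's body presses on something with over 40 N, if the wrist force passes 120 N, or if a joint passes its speed limit or range.

### The arm

A 6-joint arm with a two-finger parallel gripper is mounted at the origin on the work surface. World frame = base frame: x ahead of the robot, y to its left, z up, the work surface at z = 0. Lengths are in m, angles in rad, forces in N, time in s.
With the tool pointing down it reaches from about 0.35 to 0.85 m from the base axis. Payload 8.1 kg.
Tool frame: the origin (TCP) lies on the centre line of the jaws, within the pads' length; the fingertips stand ctrl.tip_reach ahead of it and the grasp point (between the pads) lies 2 mm behind it (ctrl.tip_reach is the distance from the TCP to the fingertips, in m); z points along the fingers, y is the direction in which the jaws open and shut (so a half turn about z gives the same grasp; the last joint's range is limited). The gripper opens to 93 mm and grips with 3 to 60 N. Pads are 15 mm wide; open, the fingers measure 128 mm over their backs; the gripper's body (75 mm by 188 mm) begins 65 mm behind the grasp point.
Start: joints at [-1.218, 0.13, 1.488, -0, 1.523, -0.085], TCP at [0.254, -0.543, 0.2] pointing down, gripper open.
Joint ranges: [-2.96, 2.96], [-0.89, 2.26], [0.02, 2.5], [-1.34, 4.48], [0, 2.73], [-2.66, 2.66]. Speed limits (rad/s): [2.39, 2.39, 2.79, 3.14, 3.14, 3.14].

### API

Orientations are given as a rotation vector (axis times angle).
In Python, from cell import ctrl gives the robot as it stands.
- The arm moves only by the tool move_arm, never from a script. Its argument "rows" is one flat list of numbers, 7 for each row, row after row: the shift along the world's x, y, z in m, then the turn, a rotation vector about the world's x, y, z in degrees, then the gripper command: -1 is shut, 1 is fully open, values between are in proportion. In form: [tx, ty, tz, wx, wy, wz, grip, tx, ty, tz, wx, wy, wz, grip, ...]. A call has 1 to 8 rows; each row shifts and turns the commanded pose from where the row before left it; what a row does not reach is not made up. A row lasts 1/8 s, in which the tool goes at most 62.5 mm and 10.7 degrees, less where a joint would pass 70% of its speed; a pose out of reach is approached as far as the arm can. A call is refused whole if a number of a shift passes 0.0625 or a number of a turn 10.7, either way. A call with a gripper value outside its range is refused whole. The fingers move at their own pace and stop on an object; "grip_force" is the grip in N (left out, the last holds). Time passes only in rows, so rows that do not move let the fingers close. It gives the time, the measured TCP pose, the force and the opening at its end, in the units of the state.
- ctrl.get_obs(): the state, without advancing time (a new reading comes with each control period).
- ctrl.read_camera(name): name is "scene" or "top" or "wrist"; returns a dict with "frame" (384x512x3 uint8, blue, green, red), "z_map" (384x512 float32, m along the optical axis (not along the pixel's ray), 0 where there is no reading), "fx", "fy", "cx", "cy" (pixels), "R" (3x3) and "t" (3): a world point X has camera coordinates R X + t. Camera axes: x right, y down, z forward; pixel columns grow to the right and rows downward; lengths in m; the calibration is good to about 2 mm. The wrist camera is an equidistant fisheye: a pixel r from the principal point sees the ray r / f radians off the axis. A picture is of the moment at which its call begins.
- ctrl.hand_in(): hands the job in, once; it reports no verdict.
The state is a dict: "time": time; "q": joint angles; "joint_vel": joint speeds; "joint_efforts": joint torques, N m; "ee_pos": TCP position; "tool_rot": TCP orientation; "force": force on the tool from outside, world axes, zero at the start; "wrist_torque": the same for the moment, N m; "gripper_width": finger opening in m.
Only numpy, scipy, OpenCV 4.12 (cv2) and the standard library are available. Lean on these libraries where they do the work, as an engineer would, in place of code of your own. Each camera call takes 0.05 s, during which the arm holds its last target.

## Working session

There is one attempt and no reset: what is moved stays moved. The work goes in short steps, Python scripts to look and compute and a tool call to move; the robot and the scene stay as the last step left them, time stands still between calls to the robot, and variables do not carry over. Pictures are saved under pics/ and viewed, and the job is handed in when it is done.

Besides the shell and the picture viewer there is one more tool, called after ">>>" as a command line: name --argument value ..., lists and objects as JSON in quotes. move_arm: Moves the arm, as the interface text tells. Its arguments: {"type":"object","properties":{"rows":{"type":"array"},"grip_force":{"type":"number"}},"required":["rows"]}

```bash
ls; mkdir -p pics; python3 - <<'E'
from cell import ctrl
import cv2,numpy as np
print(ctrl.get_obs(), ctrl.tip_reach)
for n in ["scene","top","wrist"]:
    c=ctrl.read_camera(n); cv2.imwrite(f"pics/{n}0.png",c["frame"]); np.savez(f"pics/{n}0.npz",**c)
    print(n,c["fx"],c["cx"],c["cy"],c["R"].round(3).tolist(),c["t"])
E
```

```text
pics
{'time': 0.0, 'q': array([-1.21837091e+00,  1.31170815e-01,  1.48923778e+00,  1.18308262e-05,
        1.52301764e+00, -8.53877898e-02]), 'joint_vel': array([ 1.15474113e-04,  3.04443629e-04, -1.84587120e-03,  2.87933585e-04,
       -7.84679212e-05,  1.17546350e-04]), 'joint_efforts': array([ 1.13531198e-03, -5.59833062e+01, -4.91762745e+01,  7.69486651e-02,
        3.53401469e-02, -1.92144080e-04]), 'ee_pos': array([ 0.25420121, -0.54283421,  0.19910452]), 'tool_rot': array([-3.06484479e+00, -6.81840079e-01,  3.64809564e-04]), 'force': array([ 0.07061238,  0.64565891, -0.59286128]), 'wrist_torque': array([ 0.00915144, -0.02452874,  0.00139654]), 'gripper_width': 0.09336765263619978} 0.017
scene 379.14007712352446 251.42232965029405 187.27929724688565 [[-0.907, 0.421, 0.02], [0.295, 0.667, -0.685], [-0.301, -0.615, -0.729]] [ 0.52937557 -0.07585222  1.17400843]
top 358.2270850984296 257.92362474421486 193.52719463165724 [[-0.022, -1.0, -0.005], [-0.972, 0.023, -0.234], [0.234, -0.0, -0.972]] [-0.01398002  0.58379202  0.87746561]
wrist 297.3186396354542 257.0508246076365 187.49514299295902 [[0.424, -0.906, -0.001], [-0.868, -0.406, 0.286], [-0.259, -0.121, -0.958]] [-0.5996376  -0.03235609  0.39111842]
```

View pics/scene0.png

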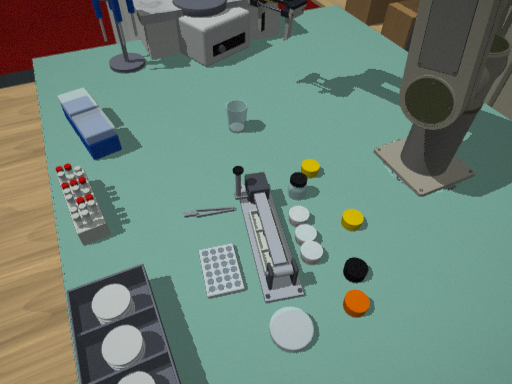

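View pics/top0.png

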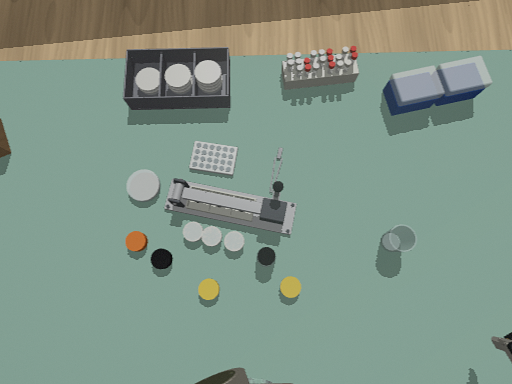

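Top view: three white dishes at about (193,231), (212,237), (234,241). The jar is at (266,256), the latch head at (278,187), and the yellow, black and orange decoys are elsewhere. Next I'll enlarge this area and measure it.

```bash
cat > h.py <<'E'
import numpy as np,cv2
def world(c,u,v,z):  # ray onto plane z
    d=np.array([(u-c["cx"])/c["fx"],(v-c["cy"])/c["fy"],1.0]); R=c["R"];t=c["t"]
    o=-R.T@t; w=R.T@d; s=(z-o[2])/w[2]; return o+s*w
def cloud(c):
    v,u=np.mgrid[0:384,0:512]; z=c["z_map"]
    p=np.stack([(u-c["cx"])/c["fx"]*z,(v-c["cy"])/c["fy"]*z,z],-1)
    return (p-c["t"])@c["R"]
def proj(c,X):
    p=c["R"]@np.array(X)+c["t"]; return c["cx"]+c["fx"]*p[0]/p[2], c["cy"]+c["fy"]*p[1]/p[2]
E
python3 - <<'E'
import numpy as np,cv2
from h import *
c=dict(np.load("pics/top0.npz"))
f=c["frame"]; crop=f[140:300,120:320]; cv2.imwrite("pics/topcrop.png",cv2.resize(crop,None,fx=4,fy=3.75,interpolation=cv2.INTER_CUBIC)[:600])
W=cloud(c)
for (u,v) in [(193,231),(212,237),(234,241),(266,256),(278,187),(143,185),(214,158),(272,210),(225,202),(390,242),(180,190),(290,287)]:
    print(u,v,W[v,u].round(3), c["z_map"][v,u])
# white dishes: mask
hsv=cv2.cvtColor(f,cv2.COLOR_BGR2HSV)
m=((hsv[...,1]<40)&(hsv[...,2]>150)).astype(np.uint8)
n,l,s,ce=cv2.connectedComponentsWithStats(m)
for i in range(1,n):
    if s[i,4]>60: print(s[i],ce[i].round(1), world(c,*ce[i],0.029).round(4))
E
```

```text
193 231 [0.493 0.149 0.032] 0.9618235
212 237 [0.476 0.098 0.029] 0.9607522
234 241 [ 0.362 -0.027  0.99 ] 0.0
266 256 [ 0.42  -0.044  0.065] 0.91222495
278 187 [ 0.583 -0.077  0.133] 0.8843062
143 185 [0.627 0.295 0.019] 1.005337
214 158 [0.705 0.097 0.013] 1.0297537
272 210 [ 0.536 -0.063  0.079] 0.9260209
225 202 [0.563 0.06  0.068] 0.94328594
390 242 [ 0.446 -0.354  0.09 ] 0.89416856
180 190 [0.598 0.18  0.067] 0.9520288
290 287 [ 0.342 -0.105  0.028] 0.93060166
[286  52  24   6  69] [294.9  54.5] [ 1.0249 -0.1493  0.029 ]
[337  53  15  13  83] [344.6  60.6] [ 1.0001 -0.2985  0.029 ]
[ 439   55   54   36 1266] [466.1  72.5] [ 0.9505 -0.6581  0.029 ]
[282  58  22  12 139] [294.1  62.9] [ 0.9962 -0.1455  0.029 ]
[194  60  27  24 491] [207.2  71.4] [0.9742 0.1169 0.029 ]
[352  60   8  14  71] [355.4  67.2] [ 0.977  -0.3293  0.029 ]
[165  64  28  23 489] [177.7  75.2] [0.9638 0.2051 0.029 ]
[ 392   65   52   36 1251] [417.8  82.5] [ 0.9211 -0.5098  0.029 ]
[135  68  25  22 450] [147.7  78.5] [0.9547 0.2949 0.029 ]
[189 140  49  34 967] [213.6 156.6] [0.7033 0.0957 0.029 ]
[126 169  33  32 829] [142.2 184.3] [0.6269 0.2938 0.029 ]
[164 178  17  32 195] [172.4 192.8] [0.6006 0.2087 0.029 ]
[ 182  181   91   32 1203] [223.4 197. ] [0.5854 0.0679 0.029 ]
[279 192  18  42 294] [288.4 216.3] [ 0.5274 -0.1087  0.029 ]
[182 221  41  25 661] [201.8 233.2] [0.4869 0.126  0.029 ]
[391 224  27  28  99] [407.2 236.4] [ 0.4657 -0.424   0.029 ]
[223 231  22  20 347] [233.8 240.5] [0.4654 0.0402 0.029 ]
[389 233  11  16  69] [393.2 240. ] [ 0.457  -0.3856  0.029 ]
```

View pics/topcrop.png

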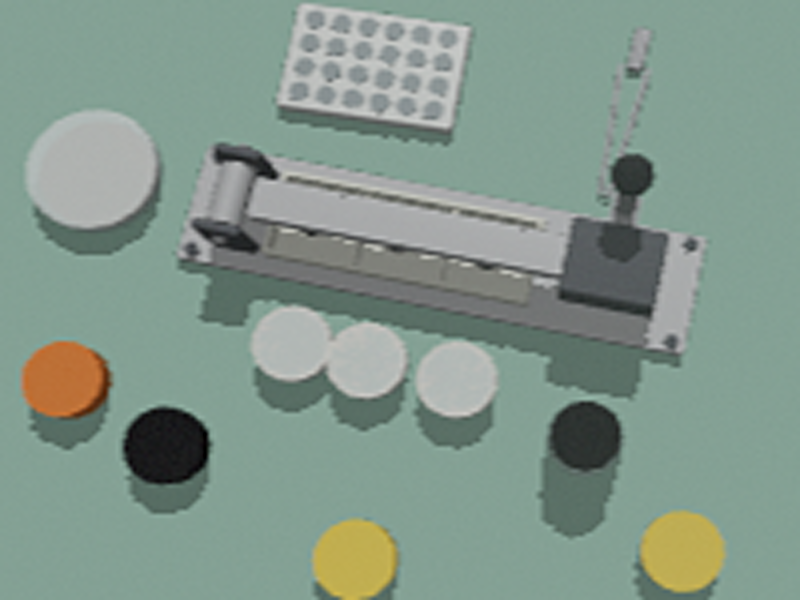

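```bash
python3 - <<'E'
import numpy as np,cv2
from h import *
for n in ["top","scene"]:
    c=dict(np.load(f"pics/{n}0.npz")); W=cloud(c); ok=c["z_map"]>0
    m=ok&(W[...,2]>.008)&(W[...,2]<.1)&(W[...,0]>.45)&(W[...,0]<.66)&(W[...,1]>-.16)&(W[...,1]<.25)
    # bare board band
    b=ok&(abs(W[...,2]-.012)<.0035)&(W[...,0]>.46)&(W[...,0]<.66)&(W[...,1]>-.16)&(W[...,1]<.24)
    nn,l,s,ce=cv2.connectedComponentsWithStats(b.astype(np.uint8))
    keep=np.isin(l,[i for i in range(1,nn) if s[i,4]>40])
    P=W[keep][:,:2]; r=cv2.minAreaRect((P*1000).astype(np.float32)); print(n,len(P),r,cv2.boxPoints(r).round(1).tolist())
    cv2.imwrite(f"pics/band{n}.png",(keep*255).astype(np.uint8))
    # dish tops
    d=ok&(abs(W[...,2]-.029)<.004)&(W[...,0]>.42)&(W[...,0]<.54)&(W[...,1]>-.0)&(W[...,1]<.2)
    print(d.sum())
    # head
    hd=ok&(abs(W[...,2]-.133)<.005)&(W[...,0]>.5)&(W[...,0]<.65)&(W[...,1]<0)&(W[...,1]>-.15)
    v,u=np.nonzero(hd); (x,y),r=cv2.minEnclosingCircle(np.stack([u,v],1).astype(np.float32))
    print("head",hd.sum(),W[hd].mean(0).round(4), world(c,x,y,.133).round(4), r)
    hsv=cv2.cvtColor(c["frame"],cv2.COLOR_BGR2HSV)
    g=cv2.cvtColor(c["frame"],cv2.COLOR_BGR2GRAY)
E
python3 - <<'E'
import numpy as np,cv2
from h import *
c=dict(np.load("pics/top0.npz"))
a=cv2.resize(c["frame"][215:255,175:255],None,fx=10,fy=10,interpolation=cv2.INTER_CUBIC); cv2.imwrite("pics/dz.png",a)
c=dict(np.load("pics/scene0.npz"))
a=cv2.resize(c["frame"][155:305,220:340],None,fx=5,fy=4,interpolation=cv2.INTER_CUBIC); cv2.imwrite("pics/sz.png",a)
E
```

```text
top 1445 ((564.79638671875, 52.74839782714844), (359.6202392578125, 90.3450927734375), 76.863525390625) [[479.8999938964844, -112.0999984741211], [567.9000244140625, -132.60000610351562], [649.7000122070312, 217.60000610351562], [561.7000122070312, 238.10000610351562]]
975
head 96 [ 0.5859 -0.0754  0.1321] [ 0.5855 -0.0756  0.133 ] 5.455279350280762
scene 1503 ((571.614501953125, 72.03624725341797), (317.37188720703125, 90.40290832519531), 77.07316589355469) [[492.1000061035156, -72.5], [580.2000122070312, -92.69999694824219], [651.2000122070312, 216.60000610351562], [563.0999755859375, 236.8000030517578]]
978
head 78 [ 0.5892 -0.0758  0.1322] [ 0.5893 -0.0747  0.133 ] 5.246294975280762
```

View pics/dz.png

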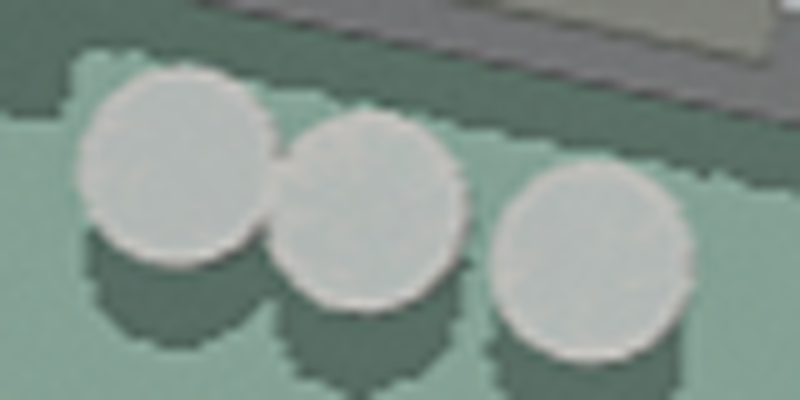

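View pics/sz.png

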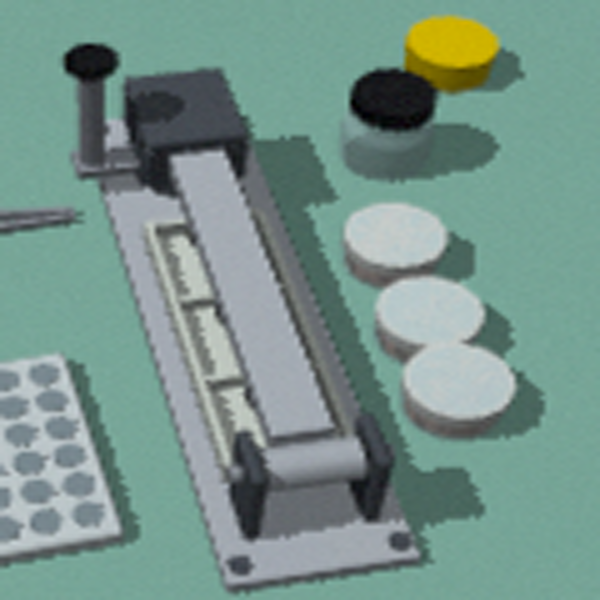

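View pics/bandtop.png

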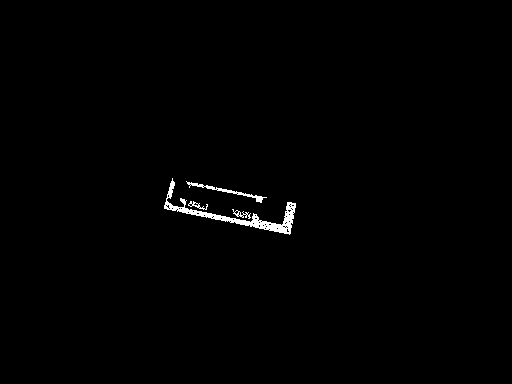

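```bash
cat >> h.py <<'E'
C0=np.array([.5648,.0527]); YAW=np.deg2rad(-13.1)
ex=np.array([np.cos(YAW),np.sin(YAW)]); ey=np.array([-ex[1],ex[0]])
def tc(p): d=np.array(p[:2])-C0; return np.array([d@ex,d@ey])
def tw(x,y): return C0+x*ex+y*ey
E
python3 - <<'E'
from h import *
c=dict(np.load("pics/top0.npz"));s=dict(np.load("pics/scene0.npz"))
for a in [(178,165),(366,212),(592,262)]:
    w=world(c,a[0]/10+174.5,a[1]/10+214.5,.029); print(w.round(4),(tc(w)*1000).round(1))
for a in [(396,236),(429,314),(459,380)][::-1]:
    w=world(s,a[0]/5+219.6,a[1]/4+154.6,.029); print(w.round(4),(tc(w)*1000).round(1))
for x,y in [(-71,85.5),(-71,25),(-71,-35.5),(50,-120),(0,-120)]: print(tw(x/1e3,y/1e3).round(4))
W=cloud(c)
print("jar",(tc(W[256,266])*1000), world(c,266.2,256,.065), tc(world(c,266.2,256,.065))*1000)
print(tc(world(c,161.5,259,.029))*1000)
E
```

```text
[0.4934 0.1517 0.029 ] [-92.   80.2]
[0.4796 0.1009 0.029 ] [-94.   27.6]
[0.4648 0.0403 0.029 ] [-94.6 -34.7]
[0.4948 0.1497 0.029 ] [-90.1  78.6]
[0.4831 0.1014 0.029 ] [-90.6  28.9]
[0.4669 0.0401 0.029 ] [-92.5 -34.5]
[0.515  0.1521]
[0.5013 0.0931]
[0.4876 0.0342]
[ 0.5863 -0.0755]
[ 0.5376 -0.0642]
jar [-118.88602982 -127.18358268] [ 0.42019058 -0.04474337  0.065     ] [-118.76043517 -127.68341142]
[-180.75051047  141.6917139 ]
```

```bash
python3 - <<'E'
from h import *
for y in (-.0355,.025,.0855): print(y,[tw(x,y).round(4).tolist() for x in (-.145,-.125,-.104)])
print(ex,ey)
E
```

```text
-0.0355 [[0.4155, 0.051], [0.435, 0.0465], [0.4555, 0.0417]]
0.025 [[0.4292, 0.1099], [0.4487, 0.1054], [0.4692, 0.1006]]
0.0855 [[0.443, 0.1688], [0.4624, 0.1643], [0.4829, 0.1595]]
[ 0.97397597 -0.22665131] [0.22665131 0.97397597]
```

>>> move_arm --rows '[0.014,0.049,0,0,0,-4.8,-0.68,0.014,0.049,0,0,0,-4.8,-0.68,0.014,0.049,0,0,0,-4.8,-0.68,0.014,0.049,0,0,0,-4.8,-0.68,0.014,0.049,0,0,0,-4.8,-0.68,0.014,0.049,0,0,0,-4.8,-0.68,0.014,0.049,0,0,0,-4.8,-0.68,0.014,0.049,0,0,0,-4.8,-0.68]' --grip_force 20

```text
time: 1.15
ee_pos: [0.3665, -0.1498, 0.2001]
tool_rot: [3.12, -0.369, 0.001]
force: [0.8, -1.0, -0.4]
gripper_width: 0.0178
```

>>> move_arm --rows '[0.012,0.049,0,0,0,0,-0.68,0.012,0.049,0,0,0,0,-0.68,0.012,0.049,0,0,0,0,-0.68,0.013,0.055,0,0,0,0,-0.68,0,0,-0.06,0,0,0,-0.68,0,0,0,0,0,0,-0.68,0,0,0,0,0,0,-0.68]'

```text
time: 2.02
ee_pos: [0.4158, 0.0502, 0.1415]
tool_rot: [3.12, -0.365, 0.001]
force: [-0.3, 0.1, 0.9]
gripper_width: 0.0148
```

>>> move_arm --rows '[0,0,-0.05,0,0,0,-0.68,0,0,-0.045,0,0,0,-0.68,0,0,-0.022,0,0,0,-0.68,0,0,0,0,0,0,-0.68,0.01,-0.0023,0,0,0,0,-0.68,0.01,-0.0023,0,0,0,0,-0.68,0,0,0,0,0,0,-0.68]'

```text
time: 2.9
ee_pos: [0.4375, 0.0457, 0.0246]
tool_rot: [-3.12, 0.365, -0.004]
force: [-0.2, 0.3, 0.1]
gripper_width: 0.0146
```

```bash
cat > look.py <<'E'
import sys
from cell import ctrl
from h import *
n,k=sys.argv[1],sys.argv[2]
x0,x1,y0,y1=map(int,sys.argv[3:7])
c=ctrl.read_camera(n); np.savez(f"pics/{n}{k}.npz",**c)
s=min(800/(x1-x0),600/(y1-y0))
cv2.imwrite(f"pics/{n}{k}.png",cv2.resize(c["frame"][y0:y1,x0:x1],None,fx=s,fy=s,interpolation=cv2.INTER_CUBIC)); print("scale",s)
o=ctrl.get_obs(); print(o["ee_pos"],(tc(o["ee_pos"])*1000).round(1),o["force"].round(1),o["time"])
E
python3 look.py scene 1 220 340 155 305
```

```text
scale 4.0
[0.43647081 0.04583106 0.02397525] [-123.4  -35.8] [-0.9 -0.   0.5] 2.95
```

View pics/scene1.png

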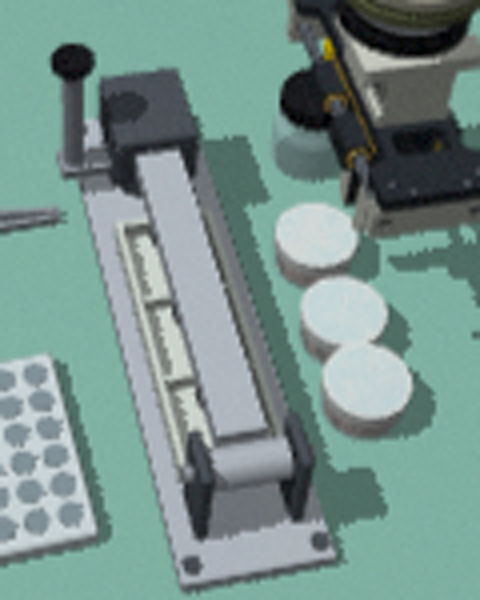

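The fingers are right behind dish_1 (crop ~(316,240)), clear of the jar. Pushing slowly.

>>> move_arm --rows '[0.0031,-0.0007,0,0,0,0,-0.68,0.0031,-0.0007,0,0,0,0,-0.68,0.0031,-0.0007,0,0,0,0,-0.68,0.0031,-0.0007,0,0,0,0,-0.68,0.0031,-0.0007,0,0,0,0,-0.68,0.003,-0.0007,0,0,0,0,-0.68,0,0,0,0,0,0,-0.68]'

```text
time: 3.82
ee_pos: [0.4541, 0.0417, 0.0232]
tool_rot: [3.12, -0.364, 0.0]
force: [-1.0, 0.4, -0.1]
gripper_width: 0.0147
```

```bash
python3 look.py scene 2 220 340 155 305
```

```text
scale 4.0
[0.45393158 0.04176404 0.02310913] [-105.5  -35.8] [-0.7  0.4  0.3] 3.875
```

View pics/scene2.png

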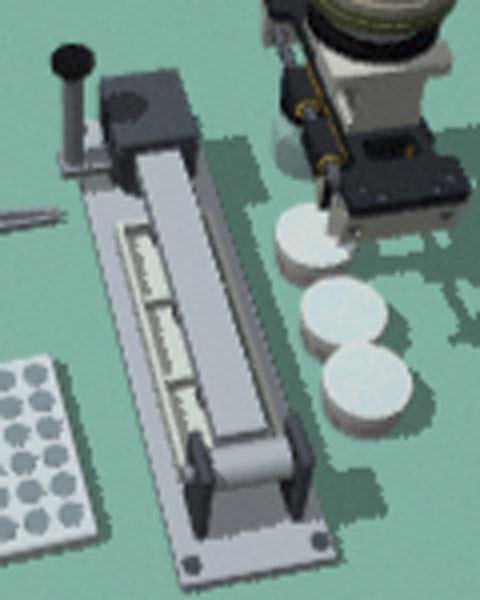

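```bash
python3 look.py top 2 150 310 140 300;python3 look.py wrist 2 0 512 0 384
```

```text
scale 3.75
[0.45380986 0.04176912 0.0230894 ] [-105.6  -35.8] [ 0.9 -0.3  0.1] 3.925
scale 1.5625
[0.45379365 0.04180771 0.02308634] [-105.6  -35.8] [0.1 0.3 0.5] 3.975
```

View pics/top2.png

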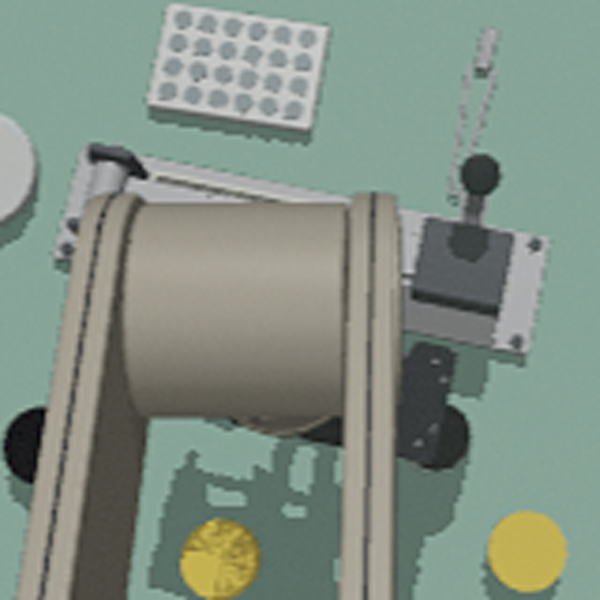

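View pics/wrist2.png

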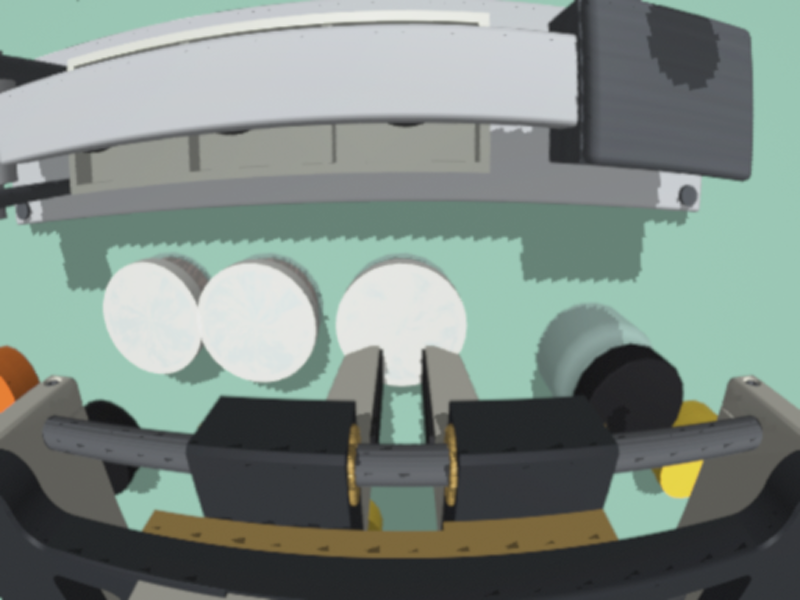

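```bash
python3 - <<'E'
from h import *
for k in "012":
    c=dict(np.load(f"pics/scene{k}.npz")); W=cloud(c)
    m=(c["z_map"]>0)&(W[...,2]>.015)&(W[...,2]<.04)&(W[...,0]>.43)&(W[...,0]<.53)&(W[...,1]>0.0)&(W[...,1]<.2)
    P=np.array([tc(p) for p in W[m]])*1000
    for y in (-35.5,25,85.5):
        q=P[abs(P[:,1]-y)<6]; print(k,y,q[:,0].min().round(1),q[:,0].max().round(1))
w=dict(np.load("pics/wrist2.npz")); print(-w["R"].T@w["t"])
def fp(c,X):
    p=c["R"]@np.array(X)+c["t"]; th=np.arctan2(np.hypot(p[0],p[1]),p[2]); r=c["fx"]*th/np.hypot(p[0],p[1]); return (c["cx"]+r*p[0])*1.5625,(c["cy"]+r*p[1])*1.5625
for x,y,z in [(-105.6,-43,6),(-98,-43,6),(-98,-43,29),(-94.6,-35,29),(-120,-35,29),(-68,-35,29)]:
    print((x,y,z),fp(w,[*tw(x/1e3,y/1e3),z/1e3]))
E
```

```text
0 -35.5 -119.4 -27.8
0 25 -118.6 -64.6
0 85.5 -116.5 -63.2
1 -35.5 -116.9 -27.0
1 25 -118.0 -64.9
1 85.5 -116.5 -62.9
2 -35.5 -103.0 -27.2
2 25 -117.5 -65.0
2 85.5 -115.5 -62.8
[0.53212717 0.02360426 0.20758348]
(-105.6, -43, 6) (np.float64(417.5443972091169), np.float64(334.6598281696077))
(-98, -43, 6) (np.float64(417.66101717729595), np.float64(319.35922993021245))
(-98, -43, 29) (np.float64(419.51100300241507), np.float64(338.15919826548975))
(-94.6, -35, 29) (np.float64(400.1728152334138), np.float64(330.6290148595929))
(-120, -35, 29) (np.float64(400.49335406617786), np.float64(385.15750812905287))
(-68, -35, 29) (np.float64(399.82221809254924), np.float64(267.7115288227053))
```

```bash
python3 - <<'E'
from h import *
a=dict(np.load("pics/wrist2.npz"))["frame"][150:300,190:330]; b=dict(np.load("pics/scene2.npz"))["frame"][190:240,280:340]
cv2.imwrite("pics/wz.png",cv2.resize(a,None,fx=4,fy=4,interpolation=cv2.INTER_CUBIC))
cv2.imwrite("pics/sz2.png",cv2.resize(b,None,fx=12,fy=12,interpolation=cv2.INTER_CUBIC))
E
```

```text
(no output)
```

View pics/wz.png

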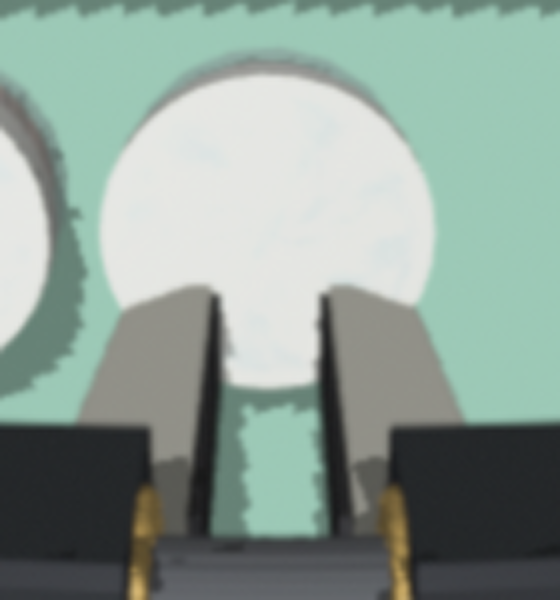

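View pics/sz2.png

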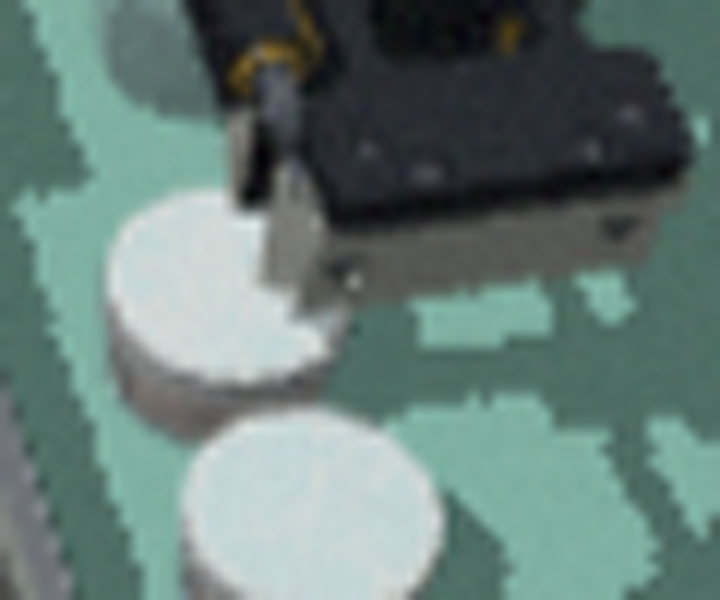

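```bash
python3 - <<'E'
from h import *
c=dict(np.load("pics/wrist2.npz"))
def fw(u,v):
    z=c["z_map"][v,u]; dx,dy=u-c["cx"],v-c["cy"]; r=np.hypot(dx,dy); th=r/c["fx"]
    p=np.array([dx/r*np.tan(th)*z,dy/r*np.tan(th)*z,z]); return c["R"].T@(p-c["t"]),z
for u,v in [(240,223),(236,226),(222,229),(232,240),(225,250),(276,224),(290,229),(258,222),(258,242),(257,200)]:
    X,z=fw(u,v); print(u,v,z,(tc(X)*1000).round(1),X[2].round(4))
s=dict(np.load("pics/scene2.npz")); W=cloud(s)
for u,v in [(300,208),(303,212),(304,213),(305,215),(306,216),(300,220),(302,199)]: print(u,v,(tc(W[v,u])*1000).round(1),W[v,u,2].round(4))
E
```

```text
240 223 0.17543024 [-95.5 -25.5] 0.0455
236 226 0.17262426 [-96.  -23.3] 0.0486
222 229 0.16812505 [-95.9 -15.5] 0.0532
232 240 0.15476333 [-95.9 -22.4] 0.0671
225 250 0.1445012 [-96.1 -19.7] 0.0779
276 224 0.17452472 [-95.8 -46.8] 0.0465
290 229 0.1672537 [-95.7 -54.3] 0.054
258 222 0.19425842 [-102.4  -36.2] 0.0279
258 242 0.19701028 [-116.5  -36.1] 0.0292
257 200 0.18944244 [-86.9 -35.6] 0.0283
300 208 [-100.9  -51.8] 0.0296
303 212 [-95.4 -17.3] 0.0554
304 213 [-69.1  44.7] 0.1317
305 215 [-70.4  48.9] 0.1294
306 216 [-108.5  -23. ] 0.0293
300 220 [-89.  -12.7] 0.0302
302 199 [-73.7  10.7] 0.1407
```

>>> move_arm --rows '[-0.012,0.0028,0,0,0,0,-0.68,-0.02,0.0046,0,0,0,0,-0.68,-0.012,0.0028,0,0,0,0,-0.68,0,0,0,0,0,0,-0.68]'

```text
time: 4.47
ee_pos: [0.4091, 0.0522, 0.0231]
tool_rot: [-3.121, 0.363, -0.0]
force: [-0.8, 0.9, 0.2]
gripper_width: 0.0146
```

```bash
python3 look.py scene 3 270 350 170 230; python3 look.py wrist 3 0 512 0 384; python3 - <<'E'
from h import *
s=dict(np.load("pics/scene3.npz")); W=cloud(s)
P=W[(s["z_map"]>0)]
T=np.array([tc(p) for p in P])*1000
m=(abs(T[:,0]+140)<14)&(abs(T[:,1]+35)<26)&(P[:,2]>.012)&(P[:,2]<.12)
o=np.argsort(P[m][:,2])[:25]
print(np.c_[T[m][o],P[m][o][:,2]*1000].round(1))
E
```

```text
scale 10.0
[0.40990874 0.05209839 0.02333222] [-150.7  -35.7] [ 0.1 -0.3  1.2] 4.525
scale 1.5625
[0.4103769  0.05197416 0.02348075] [-150.2  -35.7] [-0.1 -0.2  0.3] 4.575
[[-143.5  -43.8   41.6]
 [-141.8  -47.2   42.1]
 [-141.2  -21.8   43.5]
 [-142.   -24.4   44.4]
 [-148.5  -43.7   44.6]
 [-145.9  -44.2   44.6]
 [-142.8  -43.7   45.8]
 [-148.4  -44.8   47.3]
 [-145.3  -44.3   48.5]
 [-141.   -48.    49.3]
 [-142.3  -44.    49.5]
 [-140.7  -23.3   49.9]
 [-141.7  -18.7   51.1]
 [-141.3  -25.5   51.2]
 [-140.5  -15.4   51.3]
 [-142.5  -45.5   51.8]
 [-150.1  -43.8   52.1]
 [-142.6  -14.2   52.2]
 [-140.6  -48.5   52.8]
 [-147.1  -43.5   53. ]
 [-141.6  -51.6   53.1]
 [-144.3  -43.5   53.6]
 [-144.5  -12.6   53.7]
 [-140.9  -26.1   54.6]
 [-149.8  -44.5   55.3]]
```

View pics/scene3.png

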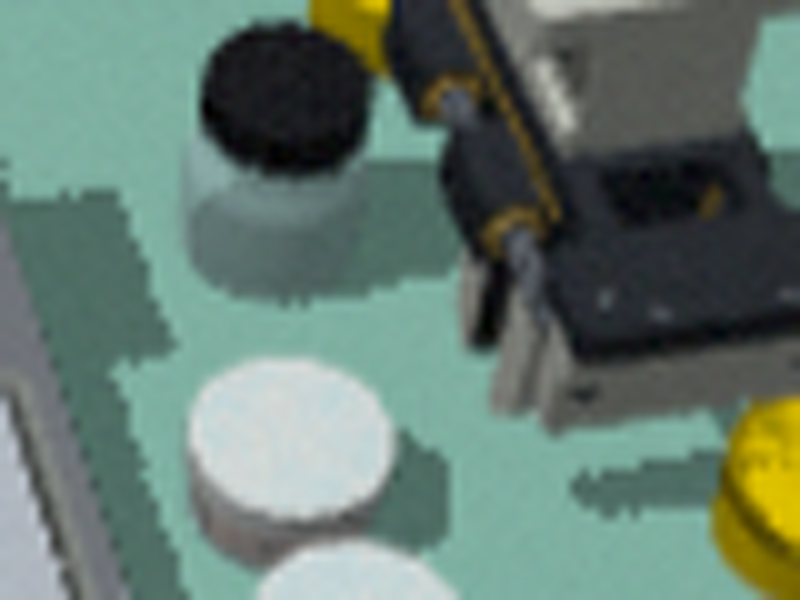

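View pics/wrist3.png

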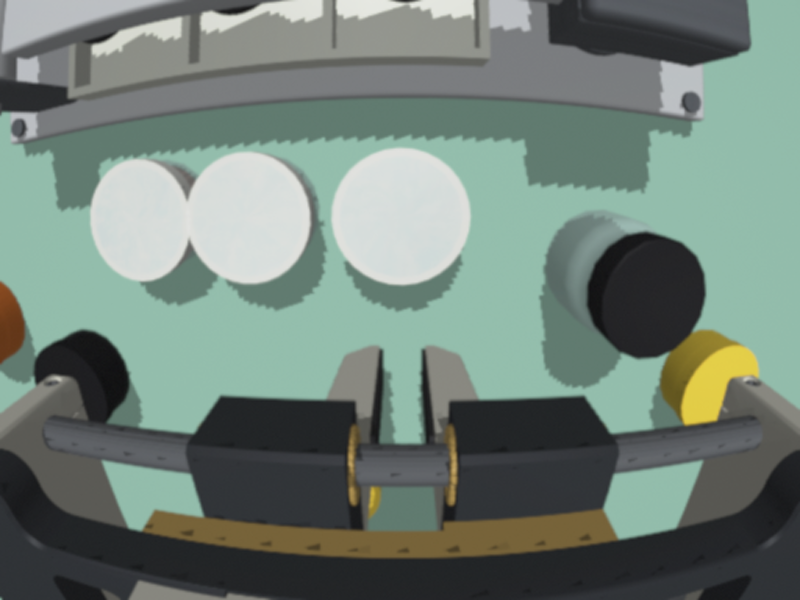

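Two camera depths put the fingertips at z≈42 mm, while the reported TCP and tip_reach imply 6 mm. The fingers passed above the dish lid, so it hasn't moved. I'll go down in guarded steps and check again.

>>> move_arm --rows '[0,0,-0.01,0,0,0,-0.68,0,0,-0.01,0,0,0,-0.68,0,0,0,0,0,0,-0.68]'

```text
time: 4.95
ee_pos: [0.4086, 0.0519, 0.0016]
tool_rot: [3.12, -0.364, -0.005]
force: [-0.6, 0.3, -0.6]
gripper_width: 0.0146
```

```bash
cat > tipz.py <<'E'
from h import *
import sys
s=dict(np.load(sys.argv[1])); W=cloud(s); cx,cy=float(sys.argv[2]),float(sys.argv[3])
P=W[(s["z_map"]>0)]; T=np.array([tc(p) for p in P])*1000
m=(abs(T[:,0]-cx-10)<14)&(abs(T[:,1]-cy)<26)&(P[:,2]>.007)&(P[:,2]<.12)
o=np.argsort(P[m][:,2])[:8]; print(np.c_[T[m][o],P[m][o][:,2]*1000].round(1))
E
python3 look.py scene 4 270 350 170 230; python3 tipz.py pics/scene4.npz -150 -35
```

```text
scale 10.0
[0.4090975  0.05192738 0.00220368] [-151.5  -36. ] [-0.4 -0.   0.2] 5.0
[[-143.1  -49.1   19.2]
 [-146.6  -43.6   20.7]
 [-143.4  -42.9   22.2]
 [-149.6  -45.    22.5]
 [-142.4  -49.1   23.5]
 [-143.6  -44.5   24.4]
 [-146.   -43.8   24.7]
 [-140.5  -19.7   25.9]]
```

View pics/scene4.png

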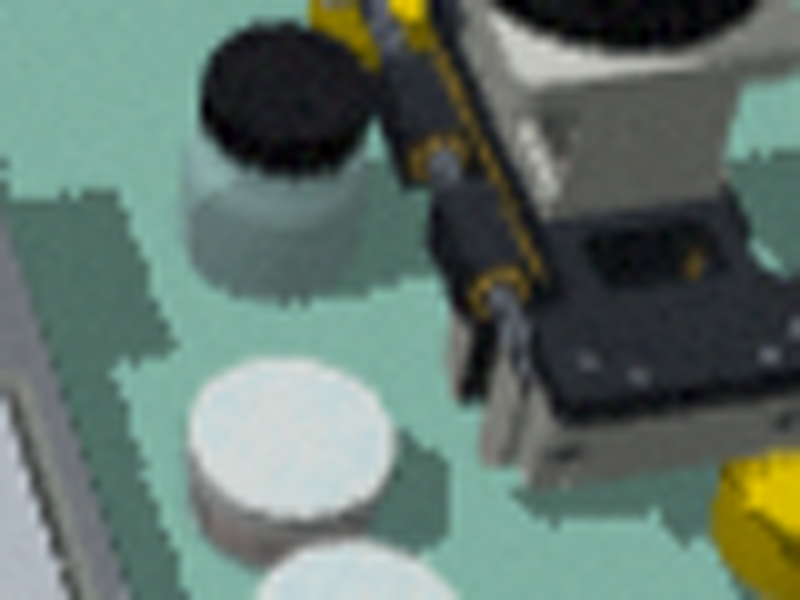

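Confirmed: the reported z is about 36 mm too low relative to the fingertips, so real tip z ≈ ee_z + 18 mm. I'll use that offset, lower to a tip height of ~11 mm and push dish_1.

>>> move_arm --rows '[0,0,-0.009,0,0,0,-0.68,0,0,0,0,0,0,-0.68,0.01,-0.0023,0,0,0,0,-0.68,0.01,-0.0023,0,0,0,0,-0.68,0.004,-0.001,0,0,0,0,-0.68,0.004,-0.001,0,0,0,0,-0.68,0.004,-0.001,0,0,0,0,-0.68,0,0,0,0,0,0,-0.68]'

```text
time: 6.0
ee_pos: [0.4421, 0.0443, -0.0059]
tool_rot: [3.12, -0.364, 0.0]
force: [0.6, -0.8, 0.4]
gripper_width: 0.0148
```

```bash
python3 look.py scene 5 270 350 170 230;python3 look.py wrist 5 0 512 0 384
```

```text
scale 10.0
[ 0.44193129  0.04437119 -0.0058739 ] [-117.8  -36. ] [ 0.   0.4 -0.4] 6.05
scale 1.5625
[ 0.4417955   0.0444056  -0.00593112] [-117.9  -36. ] [-0.3  1.  -0.2] 6.1
```

View pics/wrist5.png

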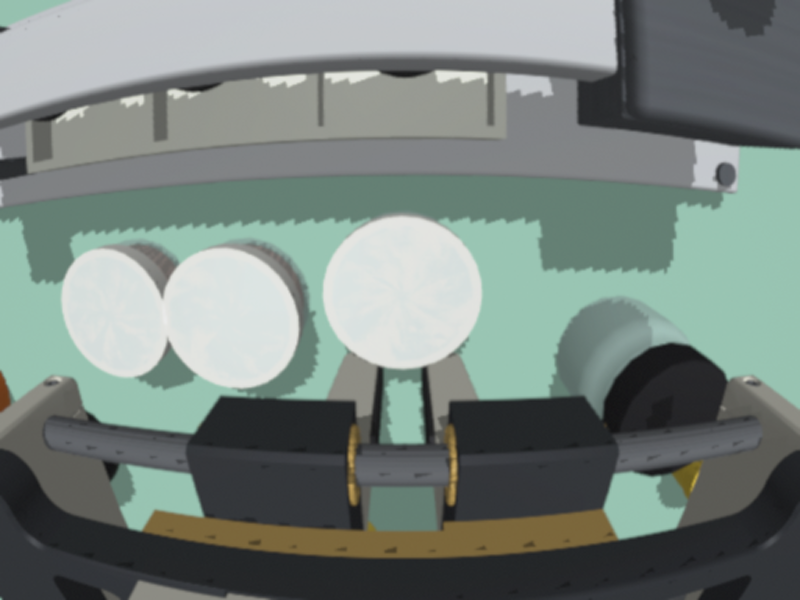

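The dish is now being pushed, at wrist (402,290). Continuing to the edge.

>>> move_arm --rows '[0.003,-0.0007,0,0,0,0,-0.68,0.003,-0.0007,0,0,0,0,-0.68,0.003,-0.0007,0,0,0,0,-0.68,0.0025,-0.0006,0,0,0,0,-0.68,0,0,0,0,0,0,-0.68,0,0,0,0,0,0,-0.68]'

```text
time: 6.85
ee_pos: [0.4534, 0.0417, -0.0059]
tool_rot: [3.12, -0.364, -0.0]
force: [0.6, -0.7, -0.1]
gripper_width: 0.0148
```

```bash
cat > dish.py <<'E'
from h import *
import sys
c=dict(np.load(sys.argv[1]))
hsv=cv2.cvtColor(c["frame"],cv2.COLOR_BGR2HSV); W=None
m=((hsv[...,1]<30)&(hsv[...,2]>205)).astype(np.uint8)
def fw(u,v,zp):
    if abs(c["fx"]-297.3)<1:
        dx,dy=u-c["cx"],v-c["cy"]; r=np.hypot(dx,dy); th=r/c["fx"]; d=np.array([dx/r*np.sin(th),dy/r*np.sin(th),np.cos(th)])
    else: d=np.array([(u-c["cx"])/c["fx"],(v-c["cy"])/c["fy"],1.])
    R=c["R"];o=-R.T@c["t"];w=R.T@d;s=(zp-o[2])/w[2];return o+s*w
cs,_=cv2.findContours(m,cv2.RETR_EXTERNAL,cv2.CHAIN_APPROX_NONE)
for k in cs:
    if cv2.contourArea(k)<300: continue
    T=np.array([tc(fw(*p[0],.029)) for p in k])*1000
    h=T; (x,y),r=cv2.minEnclosingCircle(T.astype(np.float32))
    if r<60: print("c",round(x,1),round(y,1),"r",round(r,1))
E
python3 look.py wrist 6 0 512 0 384; python3 dish.py pics/wrist6.npz; echo; python3 dish.py pics/wrist5.npz
```

```text
scale 1.5625
[ 0.45336485  0.04168982 -0.00588266] [-106.  -36.] [-0.3 -0.2 -0.4] 6.9
c -91.5 53.5 r 52.9
c -71.3 -35.9 r 27.1
c 32.5 65.0 r 52.2

c -91.2 53.4 r 52.8
c -82.9 -35.8 r 27.1
```

View pics/wrist6.png

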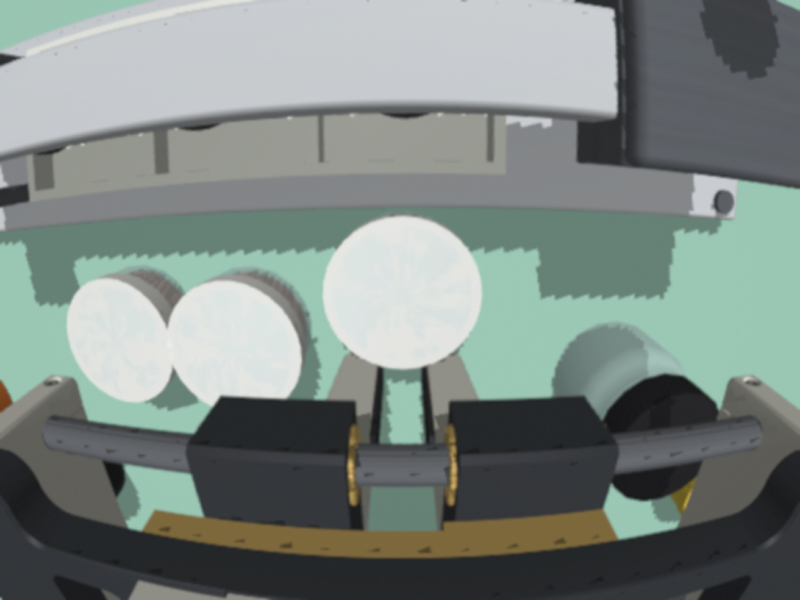

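>>> move_arm --rows '[-0.01,0.0023,0,0,0,0,-0.68,-0.0325,0.0077,0,0,0,0,-0.68,0,0,0,0,0,0,-0.68,0.0092,0.0394,0,0,0,0,-0.68,0.0092,0.0394,0,0,0,0,-0.68,0.0092,0.0394,0,0,0,0,-0.68,0,0,0,0,0,0,-0.68]'

```text
time: 7.78
ee_pos: [0.4395, 0.1721, -0.0054]
tool_rot: [-3.12, 0.36, -0.002]
force: [0.4, -0.9, 0.1]
gripper_width: 0.0145
```

```bash
python3 look.py wrist 7 0 512 0 384; python3 dish.py pics/wrist7.npz
```

```text
scale 1.5625
[ 0.43882444  0.17076084 -0.00574194] [-149.5   86.4] [-1.1  0.5 -0.2] 7.825
c -91.2 53.1 r 52.4
c -71.6 -36.4 r 26.4
c -8.2 -30.5 r 21.5
```

View pics/wrist7.png

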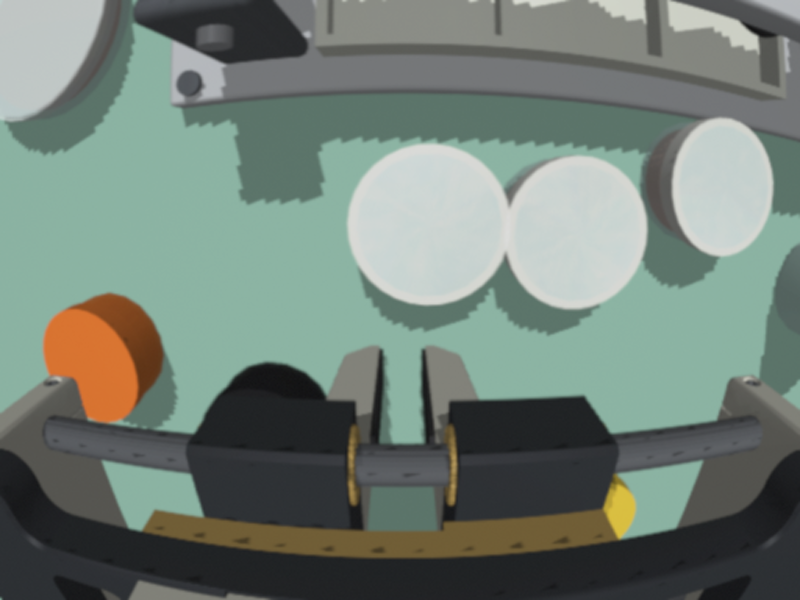

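>>> move_arm --rows '[-0.0007,-0.0029,0,0,0,0,-0.68,0.01,-0.0023,0,0,0,0,-0.68,0.008,-0.0019,0,0,0,0,-0.68,0.004,-0.001,0,0,0,0,-0.68,0.004,-0.001,0,0,0,0,-0.68,0.004,-0.001,0,0,0,0,-0.68,0.004,-0.001,0,0,0,0,-0.68,0,0,0,0,0,0,-0.68]'

```text
time: 8.82
ee_pos: [0.4721, 0.1588, -0.0058]
tool_rot: [-3.12, 0.364, -0.0]
force: [-0.5, -0.3, -0.0]
gripper_width: 0.0151
```

```bash
python3 look.py wrist 8 0 512 0 384; python3 dish.py pics/wrist8.npz
```

```text
scale 1.5625
[ 0.47187656  0.15882014 -0.00587928] [-114.6   82.3] [ 0.2 -0.5  0.1] 8.875
c -92.3 27.1 r 26.9
c -79.3 81.3 r 27.1
c -71.4 -36.2 r 26.9
c 20.6 105.1 r 30.7
c 6.4 242.5 r 43.5
```

View pics/wrist8.png

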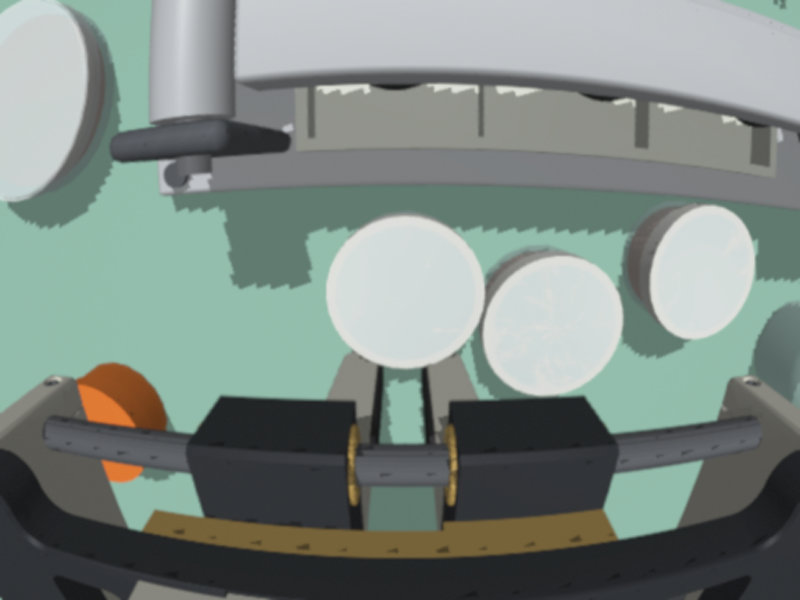

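>>> move_arm --rows '[0.003,-0.0002,0,0,0,0,-0.68,0.003,-0.0002,0,0,0,0,-0.68,0.0025,-0.0001,0,0,0,0,-0.68,0,0,0,0,0,0,-0.68,0,0,0,0,0,0,-0.68]'

```text
time: 9.5
ee_pos: [0.4803, 0.1583, -0.0059]
tool_rot: [-3.12, 0.364, 0.0]
force: [0.5, 0.1, 0.5]
gripper_width: 0.0152
```

```bash
python3 look.py wrist 9 0 512 0 384; python3 dish.py pics/wrist9.npz
```

```text
scale 1.5625
[ 0.48025906  0.15829831 -0.00587323] [-106.3   83.7] [0.3 0.3 0.6] 9.55
c -92.3 27.1 r 26.9
c -71.4 -36.2 r 26.9
c -71.4 83.3 r 27.1
c 6.7 242.8 r 43.6
c 32.5 -21.0 r 48.4
c 20.6 85.3 r 50.6
c 15.3 158.4 r 20.4
```

>>> move_arm --rows '[-0.01,0.0023,0,0,0,0,-0.68,-0.0325,0.0077,0,0,0,0,-0.68,0,0,0,0,0,0,-0.68,-0.0065,-0.0278,0,0,0,0,-0.68,-0.0065,-0.0278,0,0,0,0,-0.68,0,0,0,0,0,0,-0.68,0.01,-0.0023,0,0,0,0,-0.68,0.006,-0.0015,0,0,0,0,-0.68]'

```text
time: 10.55
ee_pos: [0.4423, 0.1094, -0.0055]
tool_rot: [-3.12, 0.363, -0.002]
force: [-0.5, 0.1, -0.4]
gripper_width: 0.015
```

>>> move_arm --rows '[0.004,-0.001,0,0,0,0,-0.68,0.004,-0.001,0,0,0,0,-0.68,0.004,-0.001,0,0,0,0,-0.68,0.004,-0.001,0,0,0,0,-0.68,0,0,0,0,0,0,-0.68]'

```text
time: 11.18
ee_pos: [0.4571, 0.1048, -0.0058]
tool_rot: [-3.12, 0.364, -0.0]
force: [0.7, -0.1, -0.1]
gripper_width: 0.015
```

```bash
python3 look.py wrist 10 0 512 0 384; python3 dish.py pics/wrist10.npz
```

```text
scale 1.5625
[ 0.45689843  0.10483817 -0.0058641 ] [-116.9   26.3] [ 0.1  0.4 -0.1] 11.225
c -82.0 26.5 r 26.8
c -71.2 -36.2 r 26.7
c -71.3 83.3 r 26.7
```

View pics/wrist10.png

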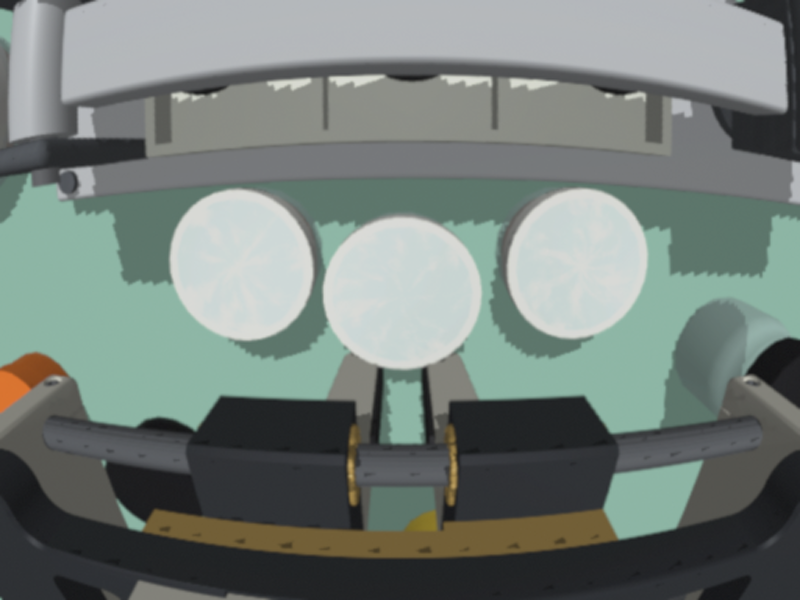

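>>> move_arm --rows '[0.003,-0.0007,0,0,0,0,-0.68,0.003,-0.0007,0,0,0,0,-0.68,0.003,-0.0007,0,0,0,0,-0.68,0.0013,-0.0003,0,0,0,0,-0.68,0,0,0,0,0,0,-0.68,0,0,0,0,0,0,-0.68]'

```text
time: 11.98
ee_pos: [0.4671, 0.1025, -0.0059]
tool_rot: [-3.12, 0.364, -0.0]
force: [-0.3, -0.0, -0.5]
gripper_width: 0.015
```

```bash
python3 look.py wrist 11 0 512 0 384; python3 dish.py pics/wrist11.npz
```

```text
scale 1.5625
[ 0.46705665  0.10249688 -0.00586845] [-106.5   26.3] [ 0.4  1.1 -0. ] 12.025
c -71.3 83.4 r 26.7
c -71.2 -36.2 r 26.7
c -71.7 26.4 r 26.9
```

View pics/wrist11.png

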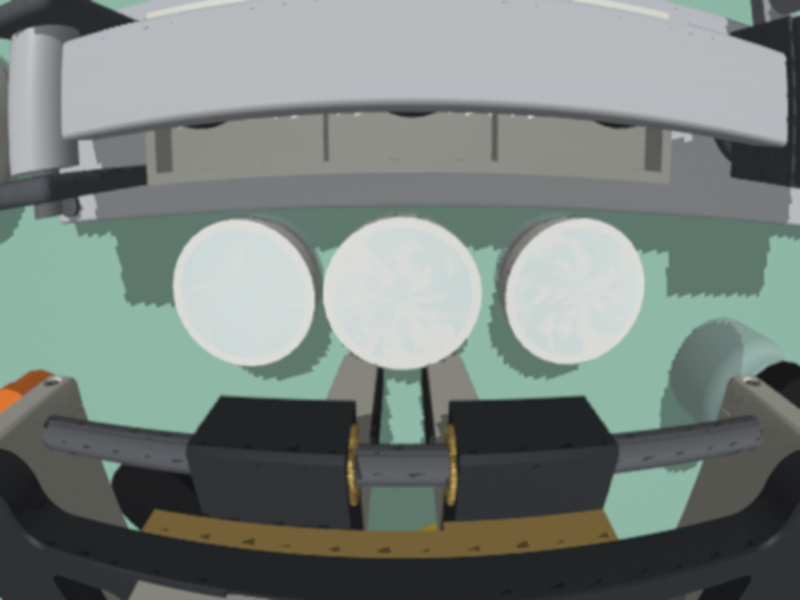

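Row measured from the wrist camera, in carrier mm: (-71.2,-36.2), (-71.7,26.4), (-71.3,83.4), all in tolerance. Next: back off, rise, turn 90° and go over the latch post.

>>> move_arm --rows '[-0.0195,0.0045,0,0,0,0,-0.68,0,0,0,0,0,0,-0.68,0,0,0.05,0,0,0,-0.68,0,0,0.055,0,0,0,-0.68,0,0,0.055,0,0,0,-0.68,0.0155,-0.0203,0,0,0,10,0.3,0.0154,-0.0203,0,0,0,10,0.3,0.0154,-0.0203,0,0,0,10,0.3]'

```text
time: 13.02
ee_pos: [0.4951, 0.0453, 0.1547]
tool_rot: [3.107, 0.465, 0.002]
force: [-0.3, 0.4, -0.2]
gripper_width: 0.0402
```

>>> move_arm --rows '[0.0154,-0.0203,0,0,0,10,0.3,0.0154,-0.0203,0,0,0,10,0.3,0.0154,-0.0203,0,0,0,10,0.3,0.0154,-0.0203,0,0,0,10,0.3,0.0154,-0.0203,0,0,0,10,0.3,0.0154,-0.0203,0,0,0,10.2,0.3,0,0,0,0,0,0,0.3,0,0,0,0,0,0,0.3]'

```text
time: 14.02
ee_pos: [0.5862, -0.0755, 0.1539]
tool_rot: [-2.463, -1.949, 0.0]
force: [0.7, -0.3, -0.4]
gripper_width: 0.0604
```

```bash
python3 look.py wrist 12 0 512 0 384; python3 look.py scene 12 200 340 120 225; python3 look.py top 12 150 310 140 260
```

```text
scale 1.5625
[ 0.58605845 -0.07522981  0.1540001 ] [  49.7 -119.8] [ 0.2 -0.3 -0.9] 14.075
scale 5.714285714285714
[ 0.58605507 -0.0750729   0.15410817] [  49.7 -119.6] [-0.2  0.4  0. ] 14.125
scale 5.0
[ 0.58604361 -0.07504516  0.15418607] [  49.6 -119.6] [-0.7 -0.7 -0.7] 14.175
```

View pics/wrist12.png

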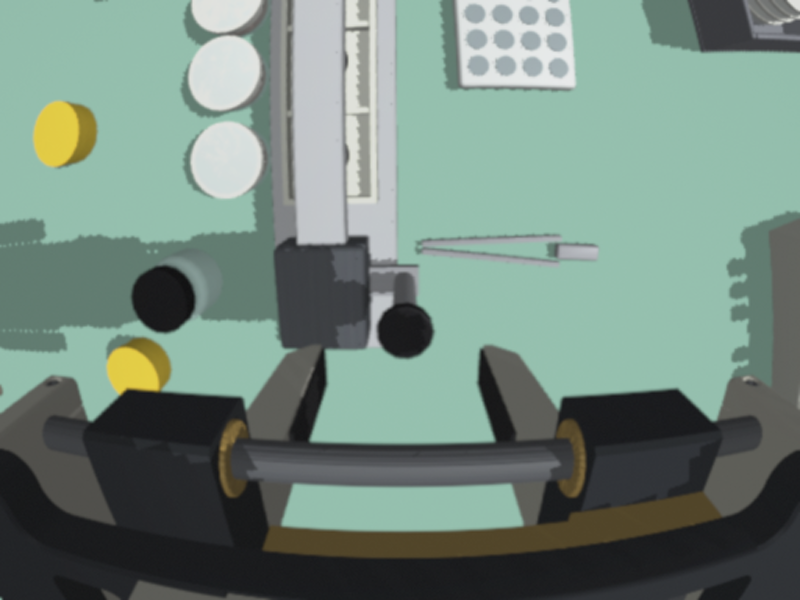

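View pics/scene12.png

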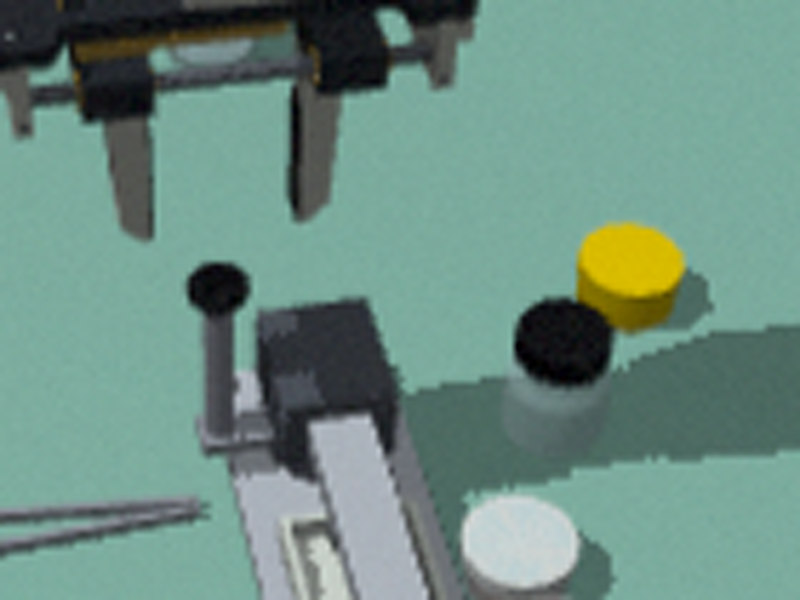

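View pics/top12.png

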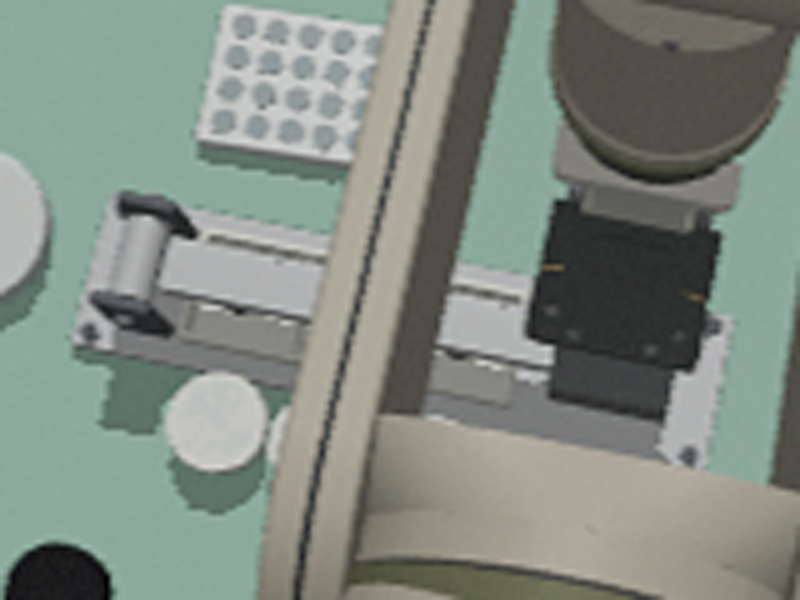

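```bash
python3 - <<'E'
import sys; sys.argv=["x","pics/wrist12.npz"]
exec(open("dish.py").read())
g=c["frame"].max(2); m=(g<45).astype(np.uint8); m[:,:]=m; 
sub=np.zeros_like(m); sub[188:235,238:282]=m[188:235,238:282]
n,l,s,ce=cv2.connectedComponentsWithStats(sub); i=1+s[1:,4].argmax(); print(s[i],ce[i])
k=cv2.findContours((l==i).astype(np.uint8),0,1)[0][0]; (u,v),r=cv2.minEnclosingCircle(k); print(u,v,r)
w=fw(u,v,.133); print(w,tc(w)*1000)
t=dict(np.load("pics/scene12.npz")); W=cloud(t); P=W[t["z_map"]>0]
T=np.array([tc(p) for p in P])*1000
m=(abs(T[:,0]-50)<60)&(abs(T[:,1]+120)<16)&(P[:,2]>.14)&(P[:,2]<.24)
o=np.argsort(P[m][:,2]); Q=np.c_[T[m],P[m][:,2]*1000][o]; print(Q[:10].round(1))
for lo in range(170,235,10):
    q=Q[(Q[:,2]>=lo)&(Q[:,2]<lo+10)]; a=q[q[:,0]<50];b=q[q[:,0]>=50]
    if len(a) and len(b): print(lo,a[:,0].min().round(1),a[:,0].max().round(1),b[:,0].min().round(1),b[:,0].max().round(1))
E
```

```text
c -71.0 -36.1 r 27.2
c -71.8 26.6 r 26.8
c 128.6 45.0 r 49.8
c -71.4 80.8 r 26.1
[243 194  33  34 862] [258.61484919 211.02436195]
258.74517822265625 210.80992126464844 16.960573196411133
[ 0.58823795 -0.07538608  0.133     ] [  51.85887568 -119.44051723]
[[  85.  -111.5  172.2]
 [  20.4 -128.3  172.4]
 [  20.3 -116.9  172.7]
 [  16.5 -111.7  173.4]
 [  82.3 -112.8  173.8]
 [  84.7 -113.   174. ]
 [  11.3 -113.   174.7]
 [  19.3 -110.1  175.4]
 [  87.2 -112.   175.4]
 [  89.6 -111.9  175.9]]
170 9.4 20.5 82.3 91.9
180 6.5 20.8 81.6 95.8
190 6.7 20.9 81.3 96.3
200 5.2 21.1 81.2 97.0
210 5.2 20.9 81.0 97.6
220 6.1 21.0 83.3 98.3
230 3.4 20.8 82.9 98.5
```

The jaws' inner faces are at carrier x 21 and 81 mm (middle 51), and the head centre is at 52, so they straddle it evenly. The fingers are straight, so they will close on the 28 mm head unless it lets them reach the post. I'll go down, close gently and read the width.

>>> move_arm --rows '[0.001,-0.0003,-0.02,0,0,0,0.3,0,0,-0.025,0,0,0,0.3,0,0,-0.02,0,0,0,0.3,0,0,-0.01,0,0,0,0.3,0,0,0,0,0,0,0.3]'

```text
time: 14.8
ee_pos: [0.5866, -0.0758, 0.078]
tool_rot: [-2.459, -1.952, 0.002]
force: [0.5, 0.7, 0.2]
gripper_width: 0.0604
```

```bash
python3 look.py scene 13 200 340 120 225
```

```text
scale 5.714285714285714
[ 0.58731781 -0.07596412  0.07912252] [  51.1 -120.2] [ 0.4 -0.  -0.4] 14.85
```

View pics/scene13.png

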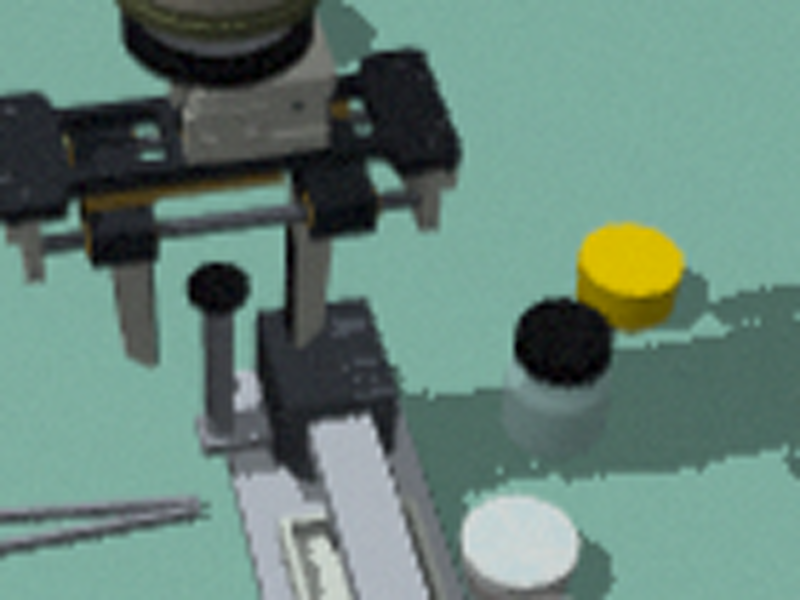

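The fingers straddle the head at (218,287). Closing.

>>> move_arm --rows '[0,0,0,0,0,0,-1,0,0,0,0,0,0,-1,0,0,0,0,0,0,-1,0,0,0,0,0,0,-1,0,0,0,0,0,0,-1]' --grip_force 30

```text
time: 15.48
ee_pos: [0.5875, -0.076, 0.0794]
tool_rot: [2.46, 1.953, 0.001]
force: [0.4, -0.5, 1.1]
gripper_width: 0.0271
```

```bash
python3 look.py scene 14 200 340 120 225;python3 look.py wrist 14 0 512 0 384
```

```text
scale 5.714285714285714
[ 0.58754994 -0.07605544  0.0794175 ] [  51.3 -120.2] [ 1.  -0.2  1.8] 15.525
scale 1.5625
[ 0.58750506 -0.07605936  0.07940134] [  51.3 -120.3] [-0.2 -0.2  1.5] 15.575
```

View pics/scene14.png

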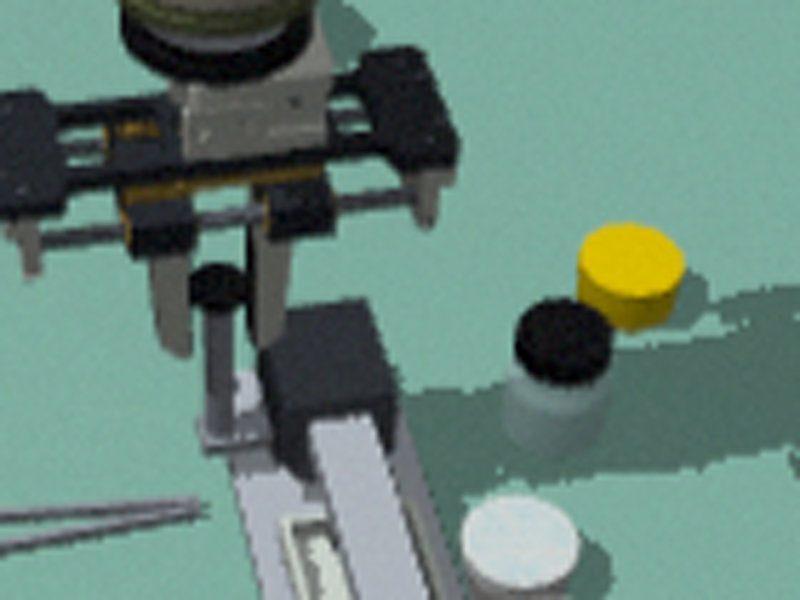

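View pics/wrist14.png

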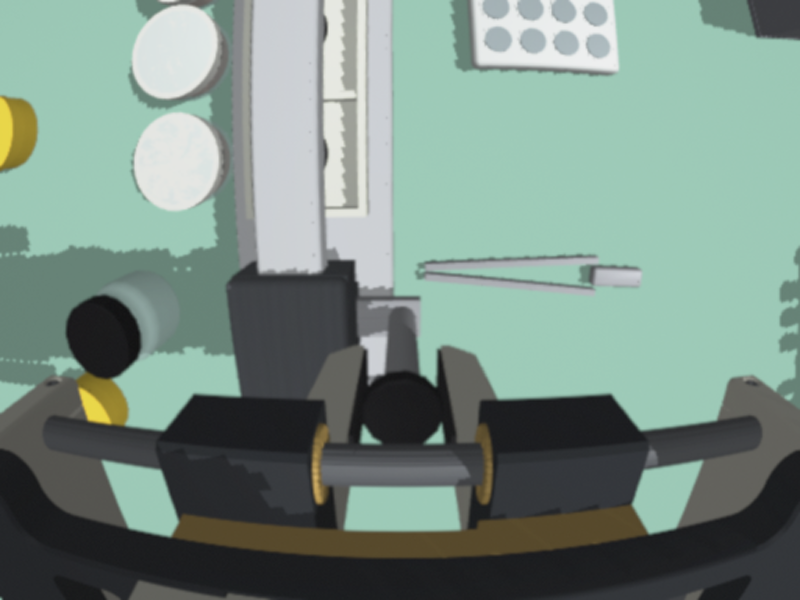

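It closed at 27 mm, so it's holding the head. Before unlatching I'll raise the grip to 55 N and pull up a few mm against the latched bar to test for slip.

>>> move_arm --rows '[0,0,0,0,0,0,-1,0,0,0,0,0,0,-1,0,0,0.002,0,0,0,-1,0,0,0.0015,0,0,0,-1,0,0,0,0,0,0,-1]' --grip_force 55

```text
time: 16.2
ee_pos: [0.5873, -0.0756, 0.0816]
tool_rot: [-2.46, -1.953, -0.001]
force: [7.5, -0.6, -9.0]
gripper_width: 0.0266
```

>>> move_arm --rows '[0,0,0.002,0,0,0,-1,0,0,0,0,0,0,-1,0,0,0,0,0,0,-1]'

```text
time: 16.58
ee_pos: [0.587, -0.0755, 0.0819]
tool_rot: [-2.459, -1.953, 0.0]
force: [11.9, -0.7, -17.9]
gripper_width: 0.0262
```

It holds 18 N without slipping. Easing back down to unload the latch, then pulling it along the carrier's +x.

>>> move_arm --rows '[0,0,-0.003,0,0,0,-1,0,0,-0.0015,0,0,0,-1,0.0039,-0.0009,0,0,0,0,-1,0.0039,-0.0009,0,0,0,0,-1,0.0039,-0.0009,0,0,0,0,-1,0.0029,-0.0007,0,0,0,0,-1,0,0,0,0,0,0,-1]'

```text
time: 17.45
ee_pos: [0.5999, -0.0789, 0.0793]
tool_rot: [-2.457, -1.951, 0.005]
force: [-8.6, 1.7, 1.8]
gripper_width: 0.0259
```

```bash
python3 look.py scene 15 200 340 120 225;python3 look.py wrist 15 0 512 0 384
```

```text
scale 5.714285714285714
[ 0.59986518 -0.07893883  0.07929497] [  64.  -120.3] [-8.7  2.2  1.1] 17.5
scale 1.5625
[ 0.59978079 -0.0789069   0.07927871] [  63.9 -120.3] [-7.9  0.7  0.2] 17.55
```

View pics/wrist15.png

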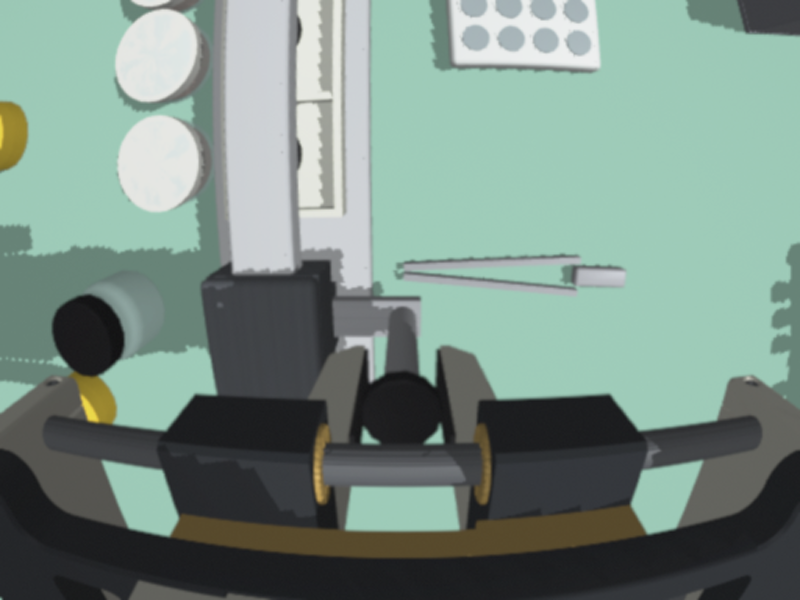

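The latch is out about 12.7 mm: the TCP shift and the 8.6 N spring reading agree. A bit more, then start the lift along the arc.

>>> move_arm --rows '[0.0019,-0.0005,0,0,0,0,-1,0,0,0,0,0,0,-1,0.0003,0.0015,0.0052,0,0,0,-1,0.0003,0.0015,0.0052,0,0,0,-1,0,0,0,0,0,0,-1]'

```text
time: 18.18
ee_pos: [0.6014, -0.0765, 0.0888]
tool_rot: [-2.457, -1.95, 0.008]
force: [-9.4, 1.0, -4.4]
gripper_width: 0.0264
```

```bash
python3 look.py scene 16 200 340 120 225;python3 look.py wrist 16 0 512 0 384
```

```text
scale 5.714285714285714
[ 0.60128738 -0.07655032  0.08859122] [  64.8 -117.6] [-9.5 -0.2 -4.4] 18.225
scale 1.5625
[ 0.6012038  -0.07656095  0.08846595] [  64.8 -117.6] [-9.1 -0.5 -4.2] 18.275
```

View pics/scene16.png

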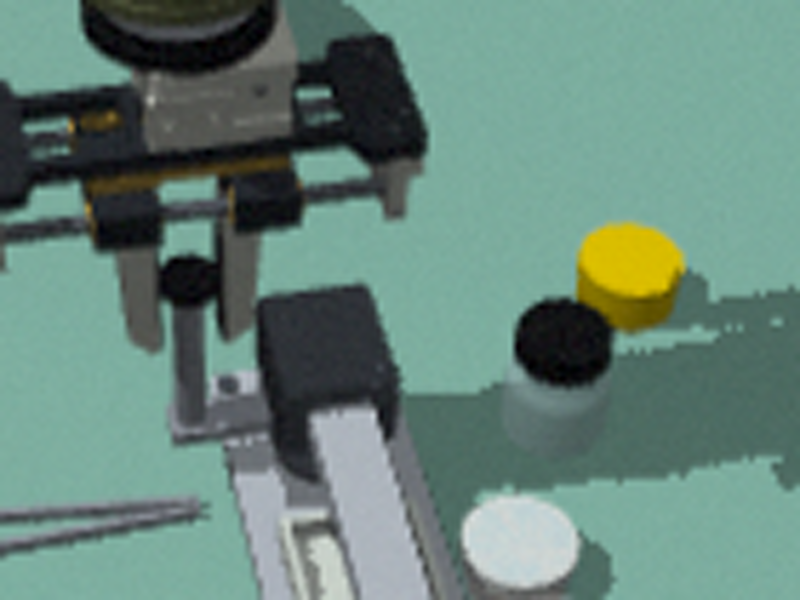

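The bar is coming up freely (load 4.4 N), and the coupler housing at (320,330) has risen off its mount. Continuing along the arc.

>>> move_arm --rows '[0.0004,0.0016,0.0051,0,0,0,-1,0.0004,0.0016,0.0051,0,0,0,-1,0.0004,0.0018,0.005,0,0,0,-1,0.0004,0.0018,0.005,0,0,0,-1,0.0005,0.002,0.005,0,0,0,-1,0.0005,0.002,0.005,0,0,0,-1,0.0005,0.0022,0.0049,0,0,0,-1,0.0005,0.0022,0.0049,0,0,0,-1]'

```text
time: 19.27
ee_pos: [0.6044, -0.0613, 0.1281]
tool_rot: [-2.456, -1.949, 0.01]
force: [-9.5, 1.6, -5.5]
gripper_width: 0.0263
```

```bash
python3 look.py scene 17 200 340 100 225;python3 look.py wrist 17 0 512 0 384
```

```text
scale 4.8
[ 0.60490765 -0.06094697  0.12888997] [  64.8 -101.6] [-7.7  2.1 -5.4] 19.325
scale 1.5625
[ 0.60494602 -0.06100905  0.12868727] [  64.9 -101.7] [-8.9  1.9 -4.4] 19.375
```

View pics/scene17.png

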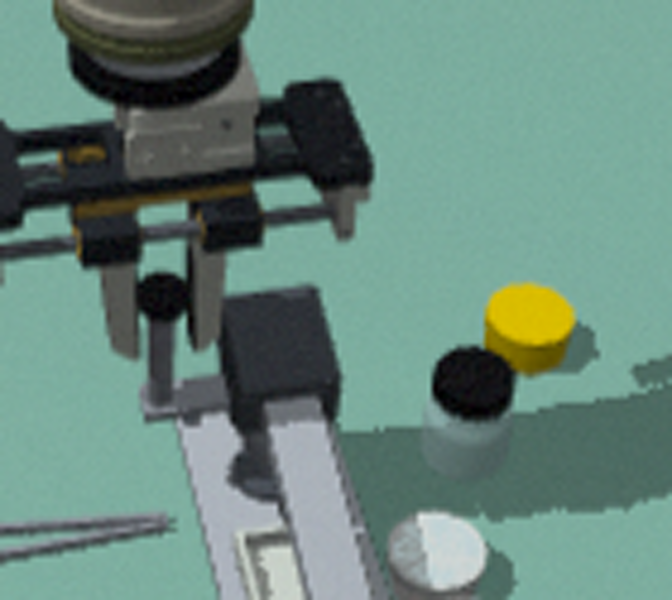

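View pics/wrist17.png

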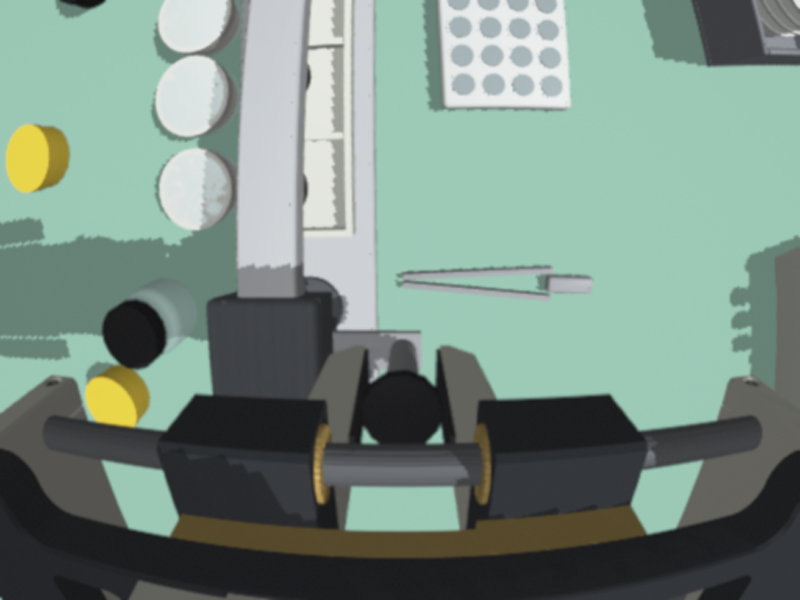

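Grip is firm with no slip of the head, and the bare ball is visible at scene17 (255,475). Raising to the final height.

>>> move_arm --rows '[0.0006,0.0024,0.0048,0,0,0,-1,0.0006,0.0024,0.0048,0,0,0,-1,0.0006,0.0026,0.0047,0,0,0,-1,0.0006,0.0026,0.0047,0,0,0,-1,0.0006,0.0028,0.0046,0,0,0,-1,0.0006,0.0028,0.0046,0,0,0,-1,0,0,0,0,0,0,-1,0,0,0,0,0,0,-1]'

```text
time: 20.38
ee_pos: [0.6084, -0.0459, 0.1565]
tool_rot: [-2.456, -1.95, 0.009]
force: [-8.5, -0.0, -4.7]
gripper_width: 0.0262
```

>>> move_arm --rows '[0,0,0,0,0,0,-1,0,0,0,0,0,0,-1,0,0,0,0,0,0,-1,0,0,0,0,0,0,-1]'

```text
time: 20.88
ee_pos: [0.6084, -0.0459, 0.1564]
tool_rot: [-2.456, -1.95, 0.009]
force: [-8.3, 0.1, -4.8]
gripper_width: 0.0262
```

```bash
python3 look.py scene 18 200 340 100 225;python3 look.py wrist 18 0 512 0 384; python3 dish.py pics/wrist18.npz; python3 look.py top 18 100 420 80 320
python3 - <<'E'
from h import *
s=dict(np.load("pics/scene18.npz")); W=cloud(s)
m=s["z_map"]>0; P=W[m]; T=np.array([tc(p) for p in P])*1000
# bar top profile (aluminium bar): z along y
for y in range(120,-161,-20):
    q=P[(abs(T[:,0])<12)&(abs(T[:,1]-y)<4)][:,2]; print(y,len(q),(np.median(q)*1000).round(1) if len(q) else None)
E
```

```text
scale 4.8
[ 0.60844001 -0.04592935  0.15642648] [ 64.9 -86.2] [-9.3  0.8 -3.9] 20.925
scale 1.5625
[ 0.60839761 -0.04589815  0.15640525] [ 64.8 -86.2] [-9.1 -0.2 -4.4] 20.975
c -81.4 -32.8 r 23.4
c -72.7 26.7 r 26.5
c -71.3 83.6 r 26.9
c 395.6 150.7 r 31.1
scale 2.5
[ 0.60839681 -0.04592395  0.15638475] [ 64.8 -86.2] [-8.1  0.7 -4.1] 21.025
120 50 75.0
100 51 80.5
80 42 87.4
60 42 94.3
40 44 100.4
20 45 106.4
0 43 113.3
-20 38 119.3
-40 42 125.5
-60 108 276.8
-80 61 152.2
-100 86 159.1
-120 52 163.6
-140 0 None
-160 0 None
```

View pics/scene18.png

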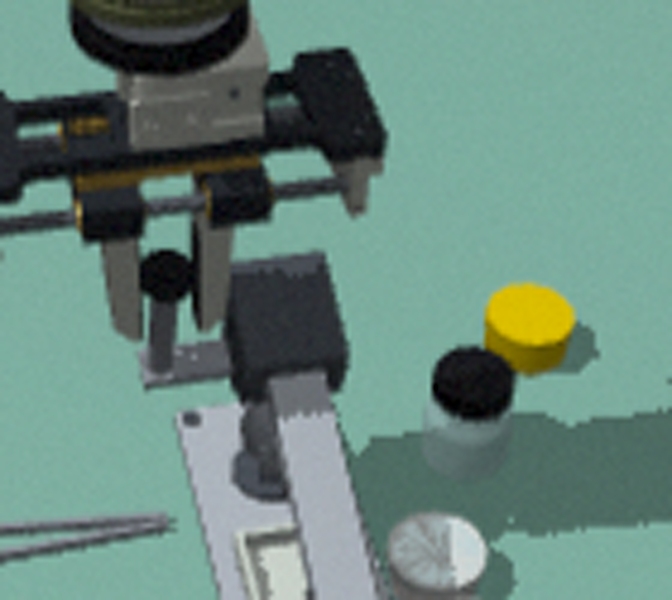

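View pics/wrist18.png

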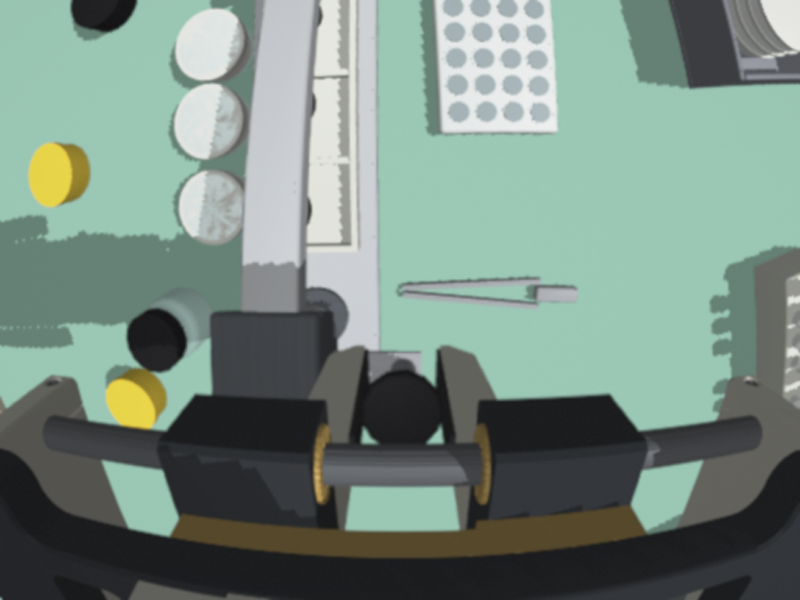

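View pics/top18.png

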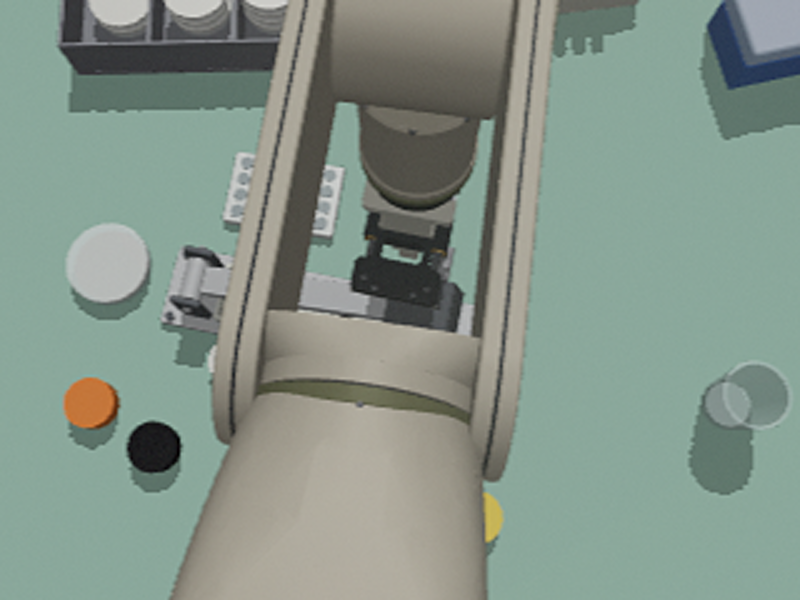

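The bar slope is 0.316 (θ ≈ 0.306 rad), so the coupler is about 78 mm up. TCP and forces are steady, the row looks straight and nothing else appears moved. The dish_1 figure in this last run was thrown off by a shadow across its lid, but the picture shows it in line. Handing in.

```bash
python3 -c "
from cell import ctrl
print(ctrl.hand_in()); print(ctrl.get_obs())"
```

```text
the job is handed in; nothing more can be done
None
the job is handed in; nothing more can be done
```

The carrier is ready to load: the three dishes are in a row against its near edge, the latch is pulled, and the gripper is holding the bar up. I handed the job in at about 21 s; no verdict was reported.

- **Dishes:** in carrier mm, dish_1 was at (-71, -36), dish_2 at (-72, 26) and dish_3 at (-71, 83), all within tolerance.
- **Latch:** I pulled it about 12.7 mm with the bar still down, with a bit more commanded before the lift. The TCP shift and the spring force agreed.
- **Bar:** at the last check its slope put the coupler about 78 mm above its seat. Readings over the last 0.5 s were steady: no drift, 26 mm grip width, about 4–5 N of load.

Checks that disagreed or differed from plan:
- **Reported height:** the tool's z, taken with `ctrl.tip_reach`, put the fingertips about 36 mm lower than the cameras showed. My first push passed above dish_1 without touching it, so I used the camera heights after that.
- **Grip point:** the fingers are straight, so they closed on the latch's 28 mm head instead of the post under it. It held an 18 N test pull without slipping before I unlatched.
- **Final dish_1 reading:** the last automatic measurement was off because of a shadow across the lid. The earlier reading was good and the last picture shows it in line.

The last pictures show nothing else on the table visibly moved, though the arm hides part of the top view and I did not re-measure each object.

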